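Coffee bar: open the sliding-lid box, stack the cups, box the odd pots, start the warmer

ROBOT

A 6-joint arm with a two-finger parallel gripper is mounted at the origin on the work surface. World frame = base frame: x ahead of the robot, y to its left, z up, the work surface at z = 0. Lengths are in m, angles in rad, forces in N, time in s.
With the tool pointing down it reaches from about 0.325 to 1 m from the base axis. Payload 5.1 kg.
Tool frame: the origin (TCP) lies at the very end of the fingers, on their centre line; the grasp point (between the pads) lies manip.grip_depth behind it (manip.grip_depth is the distance from the TCP to the grasp point, in m); z points along the fingers, x is the direction in which the jaws open and shut, and the axes are right-handed (so a half turn about z gives the same grasp; the last joint's range is limited). The gripper opens to 85 mm and grips with 20 to 120 N. Pads are 22 mm wide; open, the fingers measure 114 mm over their backs; the gripper's body (76 mm by 85 mm) begins 54 mm behind the grasp point. The pads swing forward as they close: fully open they stand 13 mm farther back than shut.
Start: joints at [-1.194, 0.124, 1.65, -0, 1.367, -0.083], TCP at [0.288, -0.582, 0.2] pointing down, gripper open.
Joint ranges: [-2.61, 2.61], [-1.02, 2.33], [0.03, 2.71], [-1.35, 4.49], [0.32, 2.68], [-2.91, 2.91]. Speed limits (rad/s): [2.57, 2.57, 3.14, 3.14, 3.14, 3.14].

INTERFACE

Orientations are given as a unit quaternion [x, y, z, w].
In Python, from workcell import sensors, cams, order, manip gives the robot as it stands. The module is installed in compiled form; this text tells all that it offers.
- The arm moves only by the tool arm_command, never from a script. Its argument "series" is one flat list of numbers, 5 for each row, row after row: the finger opening in mm, from 0 to 85.4, then the shift along the tool's x, y, z normalised to -1 to 1, where 1 is 2.5 cm, then the turn about the tool's z normalised to -1 to 1, where 1 is 6 degrees. In form: [fingers, dx, dy, dz, yaw, fingers, dx, dy, dz, yaw, ...]. A call has 1 to 12 rows; each row shifts and turns the commanded pose from where the row before left it, along the tool's axes as they then stand; what a row does not reach is not made up. A row lasts 1/12 s, in which the tool goes at most 41.7 mm and 7.16 degrees, less where a joint would pass 70% of its speed; a pose out of reach is approached as far as the arm can. A call with a number of a shift or a turn outside -1 to 1 is refused whole. A call with a gripper value outside its range is refused whole. The fingers move at their own pace and stop on an object; "newtons" is the grip in N (left out, the last holds). Time passes only in rows, so rows that do not move let the fingers close. It gives the time, the measured TCP pose, the force and the opening at its end, in the units of the state.
- sensors.read_state(): the state, without advancing time (a new reading comes with each control period).
- cams.grab_frame(name): name is "scene" or "top" or "wrist"; returns a dict with "frame" (480x640x3 uint8, red, green, blue), "fx", "fy", "cx", "cy" (pixels), "k1" (the pictures are not rectified: a ray, as slopes to the right and down, at radius r is drawn at 1 + k1 r^2 times it, then the intrinsics apply), "R" (3x3) and "t" (3): a world point X has camera coordinates R X + t; the wrist camera has in their place "mount" (4x4, takes a point from camera to tool coordinates, whose origin is the TCP and whose axes are the tool frame's). Camera axes: x right, y down, z forward; pixel columns grow to the right and rows downward; lengths in m; the calibration is good to about 2 mm. A picture is of the moment at which its call begins: read the wrist's pose just before it. There is no depth.
- order.job_done(): hands the job in, once; it reports no verdict.
The state is a dict: "time": time; "joint_positions": joint angles; "dq": joint speeds; "joint_efforts": joint torques, N m; "tcp_pos": TCP position; "tool_rot": TCP orientation; "force": force on the tool from outside, world axes, zero at the start; "moment": the same for the moment, N m; "grip_width": finger opening in m.
Only numpy, scipy, OpenCV 4.12 (cv2) and the standard library are available. Lean on these libraries where they do the work, as an engineer would, in place of code of your own. Each camera call takes 0.05 s, during which the arm holds its last target.

TASK

Lift the front end of the wooden box's sliding lid over its stop lip, slide the lid out of the box and lay it flat on the counter, grip upwards. Stack every round cup from the counter upright on the round cup that already stands on the warmer, one nested in the next, and stand each square pot, which will not nest, upright on the floor of the opened box. When all are in place, press the warmer's start button fully down and let it come up again; do not disturb the milk jug, the tamper or the glass jar.

Things in the scene. Friction and masses are not known exactly. Their poses are not given: they have to be found in the camera images.
- box: pale wooden box fixed to the counter, 170 mm long (x) by 180 mm wide (y), 70 mm high; origin under its centre, at counter level; its -x end is the front and faces roughly to the robot. Floor 6 mm thick; inside 154 mm long, 164 mm wide, but 148 mm between the two lid ledges along the sides (8 mm broad, 6 mm thick, tops 50 mm above the counter)
- box_lip (a point): middle of the top of the box's front wall, the stop lip: 56 mm above the counter, 6 mm above the ledges the lid lies on, 81 mm towards -x from the box's centre. The lid's front end must be raised over 6 mm to pass it; the whole lid then slides out towards box -x, 165 mm or more until clear
- box_rail (a point): middle between the front ends of two rails that overhang the lid's side edges by 8 mm, from here (20 mm towards -x from the box's centre) back to the rear wall; at the rails' undersides, 66 mm above the counter. They let the shut lid rise level by 10 mm at most, so it cannot be lifted straight out; forward of here the sides are open above
- lid_grip (a point): centre of the dark wooden grip bar on the loose plywood lid (148 mm x by 160 mm y, 6 mm thick, about 180 g; shut, its axes agree with the box's). The bar on top is 14 mm thick (x), 70 mm long (y), 32 mm high, near the front end: this point is 47 mm towards -x from the lid's centre and 22 mm above its underside (so 22 mm high when the lid lies on the counter); z up
- warmer: grey cup warmer fixed to the counter, 170 mm (x) by 270 mm (y), 50 mm high; origin under its centre; flat top 50 mm above the counter: steel plate on its -y part, black panel with the button on its +y part; along its far (+x) edge, behind the plate, runs a wire rail up to 75 mm above the counter
- cup0_mid (a point): the first cup, already standing on the warmer's steel plate; plain white china stacking cup, round, 56 mm across, 54 mm high, 110 g, mouth 48 mm across and 36 mm deep; its foot (40 mm across, 13 mm high) drops into the mouth of the cup below until the shoulder sits on the rim, 41 mm per stacked cup. The point is on the axis, 27 mm above the underside; z up
- cup1_mid (a point): plain white china stacking cup, round, 56 mm across, 54 mm high, 110 g, mouth 48 mm across and 36 mm deep; its foot (40 mm across, 13 mm high) drops into the mouth of the cup below until the shoulder sits on the rim, 41 mm per stacked cup. The point is on the axis, 27 mm above the underside; z up
- cup2_mid (a point): on the counter, may be absent (None): plain white china stacking cup, round, 56 mm across, 54 mm high, 110 g, mouth 48 mm across and 36 mm deep; its foot (40 mm across, 13 mm high) drops into the mouth of the cup below until the shoulder sits on the rim, 41 mm per stacked cup. The point is on the axis, 27 mm above the underside; z up
- cup3_mid (a point): on the counter, may be absent (None): plain white china stacking cup, round, 56 mm across, 54 mm high, 110 g, mouth 48 mm across and 36 mm deep; its foot (40 mm across, 13 mm high) drops into the mouth of the cup below until the shoulder sits on the rim, 41 mm per stacked cup. The point is on the axis, 27 mm above the underside; z up
- pot1_mid (a point): on the counter: plain white china square pot, 52 x 52 mm, 40 mm high, open on top, 4 mm walls, same width top to bottom, so it nests with nothing. The point is its centre, 20 mm above its underside; x and y square to its sides, z up. About 130 g. It may be knocked aside
- pot2_mid (a point): on the counter, may be absent (None): plain white china square pot, 52 x 52 mm, 40 mm high, open on top, 4 mm walls, same width top to bottom, so it nests with nothing. The point is its centre, 20 mm above its underside; x and y square to its sides, z up. About 130 g. It may be knocked aside
- start_top (a point): centre of the top of the warmer's round grey start button, 30 mm across, in a dark housing on the warmer's top; pressed straight down
- start (a joint): travel of the start button in m: 0 up, 0.006 fully down; springs back; fully down takes about 5 N
- jug: steel milk jug, 86 mm across, 90 mm high, handle on one side; bystander, leave alone; origin at the centre of its underside
- tamper: dark steel coffee tamper, 58 mm across, 86 mm high; bystander, leave alone; origin at the centre of its underside
- jar: amber glass jar with a steel cap, 72 mm across, 95 mm high; bystander, leave alone; origin at the centre of its underside
There are look-alikes about, which are no part of the job. Leave any black or purple look-alike of the part that bears pot1_mid alone. Leave any blue look-alike of the part that bears cup2_mid alone.

How it is judged:
By the outcome, as a careful person would: the job done as asked, in the order asked, and still so for the second after the job is handed in, with the robot touching nothing.
Of cup2, cup3, pot2 only 2 to 3 are there at a start; the rules pass over those that are not, and their reading is None.
At some moment in a run one of pot1, pot2 may be knocked a few centimetres aside while the robot is not near it.
It also fails if it takes over 210 s, if anything falls off the work surface, if the arm or the gripper's body presses on something with over 40 N, if the wrist force passes 120 N, or if a joint passes its speed limit or range.

## Working session

There is one attempt and no reset: what is moved stays moved. The work goes in short steps, Python scripts to look and compute and a tool call to move; the robot and the scene stay as the last step left them, time stands still between calls to the robot, and variables do not carry over. Pictures are saved under pics/ and viewed, and the job is handed in when it is done.

Besides the shell and the picture viewer there is one more tool, called after ">>>" as name(argument=value, ...), one argument or row to a line, values as JSON. arm_command: Moves the arm, as the interface text tells. Scaled input: -1 to 1 covers 2.5 cm each way for a shift and 6 degrees each way for a turn. Its arguments: {"type":"object","properties":{"series":{"type":"array","items":{"type":"number"}},"newtons":{"type":"number"}},"required":["series"]}

```bash
mkdir -p pics; ls; cat > h.py <<'E'
import numpy as np, cv2
from workcell import sensors, cams, order, manip
def save(name, fn, crop=None, s=1):
    d=cams.grab_frame(name); im=d["frame"][:,:,::-1].copy()
    np.savez('pics/'+fn+'.npz',**{k:v for k,v in d.items()})
    cv2.imwrite('pics/'+fn+'.png',im); return d
E
python3 - <<'E'
from h import *
print(manip.grip_depth, sensors.read_state())
for n in ("scene","top","wrist"):
    d=save(n,n+"0"); print(n,{k:v for k,v in d.items() if k!='frame'})
E
```

```text
pics
0.0187 {'time': 0.0, 'joint_positions': array([-1.19357924e+00,  1.24534772e-01,  1.65166773e+00, -5.25860166e-06,
        1.36750236e+00, -8.26008908e-02]), 'dq': array([-0.00062171, -0.0006652 ,  0.00133891, -0.00079256, -0.0003459 ,
       -0.00051781]), 'joint_efforts': array([-5.39179564e-04, -4.23617077e+01, -3.65448868e+01, -1.55135501e-05,
        6.96846895e-03, -1.73500979e-05]), 'tcp_pos': array([ 0.28818252, -0.58187015,  0.19823759]), 'tool_rot': array([ 8.49642379e-01, -5.27358239e-01, -8.49835984e-04, -6.27015524e-04]), 'force': array([ 0.1547472 , -0.07426851, -0.98025367]), 'moment': array([ 0.05199307,  0.02482412, -0.02277077]), 'grip_width': 0.08573183432410399}
scene {'fx': 476.0287316210219, 'fy': 476.0287316210219, 'cx': 320.51271391541854, 'cy': 235.25794996015523, 'k1': -0.0685014101820197, 'R': array([[ 0.14649476,  0.98900483,  0.02021706],
       [ 0.5533849 , -0.06499465, -0.83038596],
       [-0.81994173,  0.13283501, -0.55682172]]), 't': array([-0.03586163, -0.23573465,  1.48884701])}
top {'fx': 440.40882609486215, 'fy': 440.40882609486215, 'cx': 316.8133569526477, 'cy': 241.41729637834743, 'k1': -0.0016324817638210206, 'R': array([[ 0.0136587 , -0.9998797 , -0.00734982],
       [-0.99265984, -0.01267597, -0.12027366],
       [ 0.12016603,  0.00893866, -0.99271357]]), 't': array([-0.03874857,  0.57981878,  1.11498486])}
wrist {'fx': 379.88062924187915, 'fy': 379.88062924187915, 'cx': 319.54598046442317, 'cy': 243.05770226404184, 'k1': 0.028073789242350124, 'mount': array([[ 9.99999560e-01, -7.95293412e-04,  4.97338022e-04,
         2.45828381e-04],
       [ 6.10034040e-04,  9.54180193e-01,  2.99231997e-01,
        -7.48295600e-02],
       [-7.12527325e-04, -2.99231562e-01,  9.54180258e-01,
        -1.74148667e-01],
       [ 0.00000000e+00,  0.00000000e+00,  0.00000000e+00,
         1.00000000e+00]])}
```

View pics/top0.png

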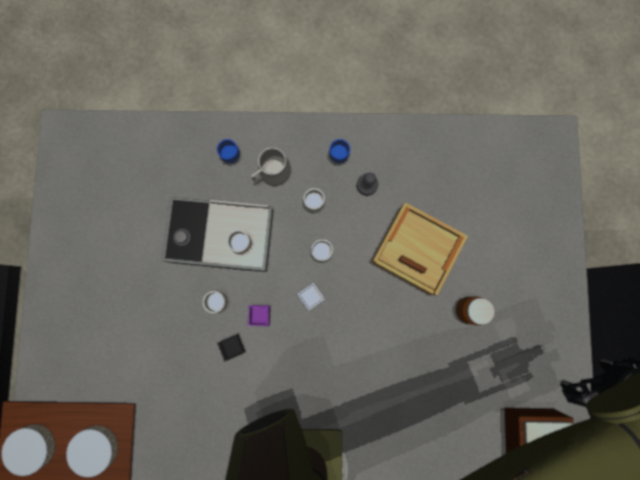

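View pics/scene0.png

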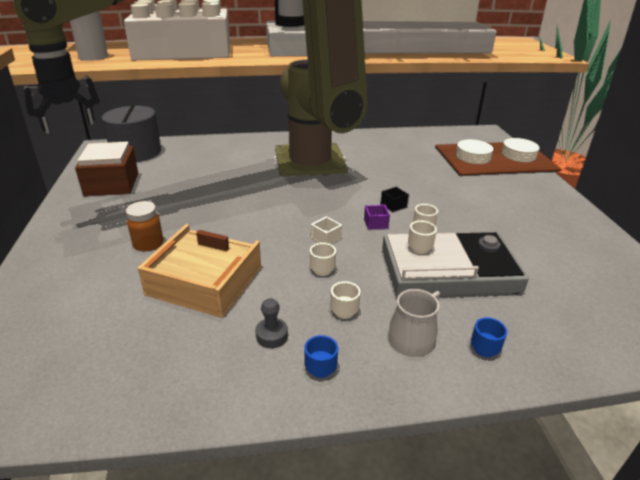

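View pics/wrist0.png

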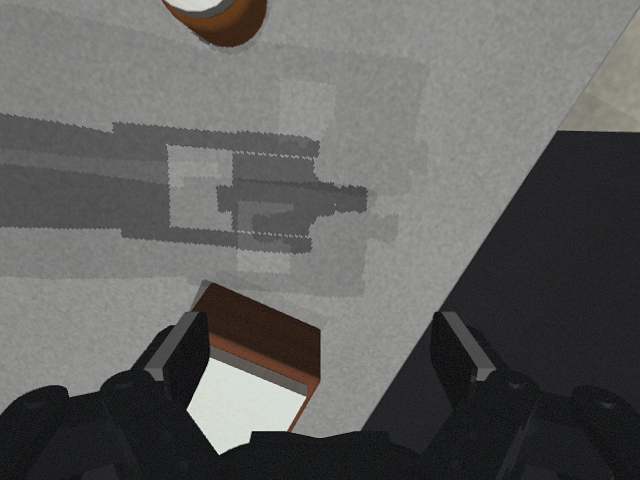

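Top view: candidates for round white cups are (314,199), (321,250) and (214,301) on the counter, with cup0 on the warmer plate at (239,242). The blue look-alikes are at (228,151) and (340,151). The only white square pot is at (311,296); the purple one at (260,315) and the black one at (232,347) are look-alikes. I'll check the choices in a close crop.

```bash
cat >> h.py <<'E'
def pts_plane(d,uv,z):
    """pixels -> world at height z"""
    uv=np.asarray(uv,float).reshape(-1,1,2)
    K=np.array([[d["fx"],0,d["cx"]],[0,d["fy"],d["cy"]],[0,0,1.]])
    n=cv2.undistortPoints(uv,K,np.array([float(d["k1"]),0,0,0])).reshape(-1,2)
    R,t=d["R"],d["t"]; C=-R.T@t
    dirs=np.c_[n,np.ones(len(n))]@R
    s=(np.asarray(z,float)-C[2])/dirs[:,2]
    return C+s[:,None]*dirs
def wristRt(d,pos,quat):
    from scipy.spatial.transform import Rotation as Ro
    T=np.eye(4);T[:3,:3]=Ro.from_quat(quat).as_matrix();T[:3,3]=pos
    W=T@d["mount"]; R=W[:3,:3].T
    return dict(d,R=R,t=-R@W[:3,3])
def proj(d,X):
    K=np.array([[d["fx"],0,d["cx"]],[0,d["fy"],d["cy"]],[0,0,1.]])
    p,_=cv2.projectPoints(np.asarray(X,float).reshape(-1,3),cv2.Rodrigues(d["R"])[0],np.asarray(d["t"],float),K,np.array([float(d["k1"]),0,0,0]))
    return p.reshape(-1,2)
def crop(fn,x0,y0,w,h,s,out):
    im=cv2.imread('pics/'+fn+'.png')[y0:y0+h,x0:x0+w]
    cv2.imwrite('pics/'+out+'.png',cv2.resize(im,None,fx=s,fy=s,interpolation=cv2.INTER_CUBIC))
E
python3 - <<'E'
from h import *
crop('top0',160,190,200,150,4,'c1')
crop('top0',360,190,130,110,6,'c2')
d=dict(np.load('pics/top0.npz'))
for n,uv,z in [('cA',(314,199),.054),('cB',(321,250),.054),('cC',(214,301),.054),('c0',(239,242),.104),('pot',(311,296),.04),('btn',(181,237),.06),('jug',(271,162),.09),('tamper',(368,183),.08),('jar',(481,310),.095),('grip',(412,264),.076),('boxR',(466,238),.07),('boxT',(406,205),.07),('boxL',(374,265),.07),('boxB',(435,294),.07)]:
    p=pts_plane(d,[uv],z)[0]; print(n,p.round(3),np.hypot(*p[:2]).round(3))
E
```

```text
cA [ 0.689 -0.022  0.054] 0.689
cB [ 0.556 -0.042  0.054] 0.558
cC [0.423 0.227 0.054] 0.48
c0 [0.568 0.159 0.104] 0.59
pot [ 0.439 -0.018  0.04 ] 0.439
btn [0.584 0.317 0.06 ] 0.665
jug [0.775 0.088 0.09 ] 0.78
tamper [ 0.726 -0.16   0.08 ] 0.744
jar [ 0.411 -0.431  0.095] 0.596
grip [ 0.522 -0.27   0.076] 0.587
boxR [ 0.59  -0.408  0.07 ] 0.717
boxT [ 0.673 -0.258  0.07 ] 0.72
boxL [ 0.518 -0.176  0.07 ] 0.547
boxB [ 0.448 -0.327  0.07 ] 0.555
```

View pics/c1.png

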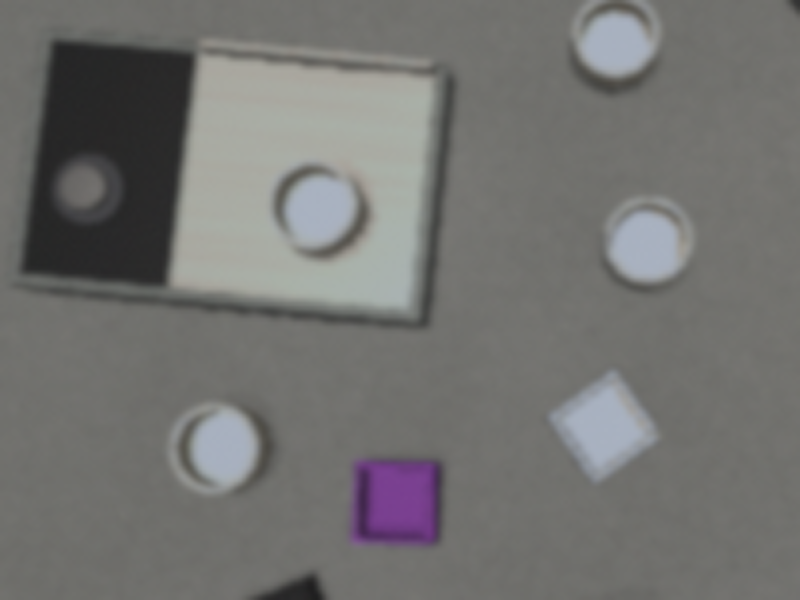

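View pics/c2.png

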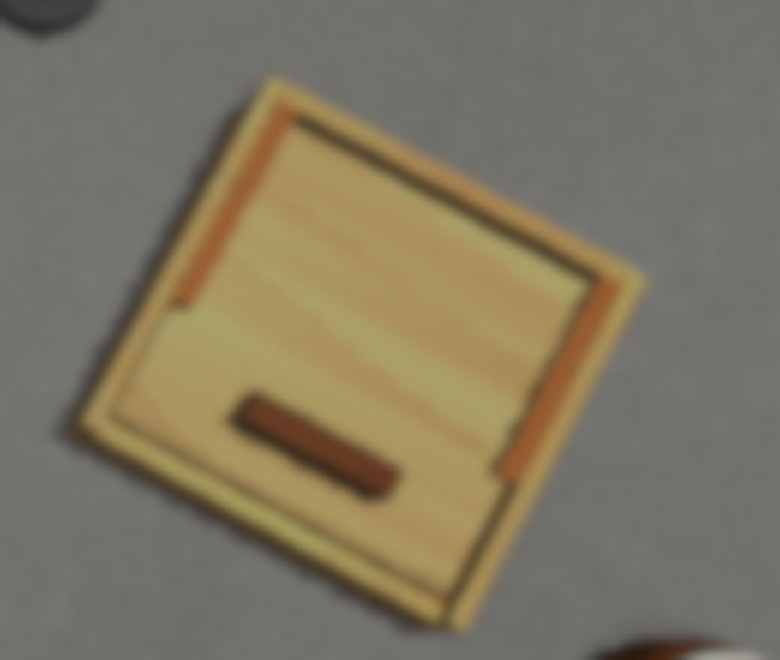

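Every choice fits its description in the close crop: three plain white round cups on the counter, cup0 on the plate, one white square pot (so pot2 is absent). The box yaw is about -28°. I'll add a move-planning helper next and go above the lid grip.

```bash
cat >> h.py <<'E'
def st():
    s=sensors.read_state(); q=s["tool_rot"]
    from scipy.spatial.transform import Rotation as Ro
    M=Ro.from_quat(q).as_matrix(); phi=np.degrees(np.arctan2(M[1,0],M[0,0]))
    return s,s["tcp_pos"],phi
def plan(x=None,y=None,z=None,phi=None,op=85,n=None,frm=None):
    s,p,f=st()
    if frm is not None: p,f=np.array(frm[:3],float),frm[3]
    T=np.array([p[i] if v is None else v for i,v in enumerate((x,y,z))],float)
    ph=f if phi is None else phi
    dphi=(ph-f+180)%360-180
    k=max(np.ceil(np.max(np.linalg.norm(T-p))/.0245),np.ceil(abs(dphi)/5.9),1); k=int(max(k,n or 1))
    out=[]; cp=p.copy();cf=f
    for i in range(k):
        tp=p+(T-p)*(i+1)/k; a=np.radians(cf); d=tp-cp
        X=np.array([np.cos(a),np.sin(a),0]);Y=np.array([np.sin(a),-np.cos(a),0]);Z=np.array([0,0,-1])
        r=np.round([d@X/.025,d@Y/.025,d@Z/.025,-dphi/k/6],2); r=np.clip(r,-1,1)
        out.append([op,*r.tolist()]); cp=cp+.025*(r[0]*X+r[1]*Y+r[2]*Z); cf=cf-6*r[3]
    print('now',p.round(4),round(f,2),'->',cp.round(4),round(cf,2),k,'rows')
    for i in range(0,k,12): print(', '.join('%g'%v for r in out[i:i+12] for v in r))
    return (*cp,cf)
E
python3 - <<'E'
from h import *
plan(.53,-.27,.2,-27.8)
E
```

```text
now [ 0.2882 -0.582   0.1985] -63.66 -> [ 0.5301 -0.2701  0.2   ] -27.96 17 rows
85, -0.41, -0.84, -0, -0.35, 85, -0.37, -0.85, -0.01, -0.35, 85, -0.34, -0.86, -0, -0.35, 85, -0.31, -0.87, -0, -0.35, 85, -0.28, -0.89, -0.01, -0.35, 85, -0.25, -0.9, -0, -0.35, 85, -0.21, -0.9, -0, -0.35, 85, -0.18, -0.91, -0.01, -0.35, 85, -0.15, -0.92, -0, -0.35, 85, -0.11, -0.92, -0.01, -0.35, 85, -0.08, -0.93, 0, -0.35, 85, -0.05, -0.92, -0, -0.35
85, -0.01, -0.93, -0.01, -0.35, 85, 0.02, -0.93, 0, -0.35, 85, 0.06, -0.93, -0, -0.35, 85, 0.09, -0.92, -0.01, -0.35, 85, 0.13, -0.92, 0, -0.35
```

>>> arm_command(
  series=[85,-0.41,-0.84,0,-0.35,85,-0.37,-0.85,0,-0.35,85,-0.34,-0.86,0,-0.35,85,-0.31,-0.87,0,-0.35,85,-0.28,-0.89,0,-0.35,85,-0.25,-0.9,0,-0.35,85,-0.21,-0.9,0,-0.35,85,-0.18,-0.91,0,-0.35,85,-0.15,-0.92,0,-0.35,85,-0.11,-0.92,0,-0.35,85,-0.08,-0.93,0,-0.35,85,-0.05,-0.92,0,-0.35],
)

```text
time: 1.15
tcp_pos: [0.4594, -0.3611, 0.1991]
tool_rot: [0.945, -0.328, -0.0, -0.0]
force: [0.7, 0.3, 0.2]
grip_width: 0.0852
```

>>> arm_command(
  series=[85,-0.01,-0.93,0,-0.35,85,0.02,-0.93,0,-0.35,85,0.06,-0.93,0,-0.35,85,0.09,-0.92,0,-0.35,85,0.13,-0.92,0,-0.35,30,0,0,0,0,30,0,0,0,0,30,0,0,0,0],
)

```text
time: 1.82
tcp_pos: [0.5299, -0.2708, 0.1992]
tool_rot: [0.97, -0.242, -0.0, 0.0]
force: [-0.7, -0.6, 0.9]
grip_width: 0.0509
```

```bash
cat >> h.py <<'E'
def wsave(fn):
    s,p,f=st(); d=cams.grab_frame("wrist"); d=wristRt(d,p,s["tool_rot"])
    cv2.imwrite('pics/'+fn+'.png',d["frame"][:,:,::-1]); np.savez('pics/'+fn+'.npz',**d); print(p.round(4),round(f,2)); return d
E
python3 - <<'E'
from h import *
wsave('w1')
s,p,f=st();print(s['grip_width'],s['force'])
E
```

```text
[ 0.5299 -0.2708  0.1992] -27.97
0.043521436198941194 [-0.18267571 -0.36450536  0.43859125]
```

View pics/w1.png

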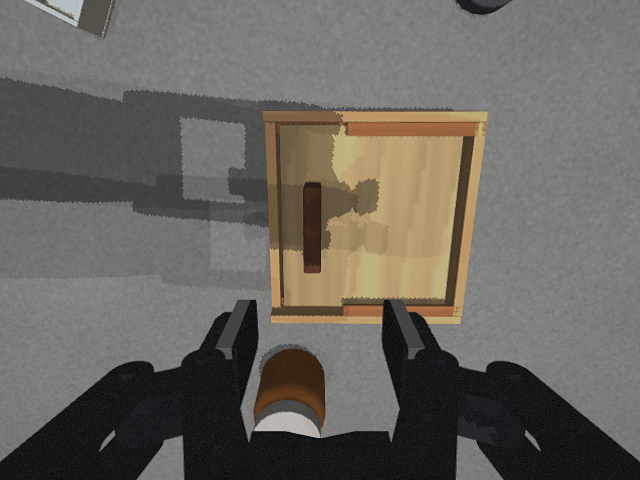

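```bash
python3 - <<'E'
from h import *
d=dict(np.load('pics/w1.npz'))
crop('w1',255,100,240,240,3,'c3')
p=pts_plane(d,[(304,182),(321,182),(304,272),(321,272),(312.5,227)],.088);print(p.round(4))
q=pts_plane(d,[(264,112),(488,112),(272,323),(460,323)],[.056,.07,.056,.07]);print(q.round(4))
E
```

```text
[[ 0.5346 -0.2356  0.088 ]
 [ 0.5458 -0.2415  0.088 ]
 [ 0.4998 -0.2991  0.088 ]
 [ 0.5119 -0.3055  0.088 ]
 [ 0.5236 -0.2692  0.088 ]]
[[ 0.5298 -0.1762  0.056 ]
 [ 0.6794 -0.2567  0.07  ]
 [ 0.4415 -0.3406  0.056 ]
 [ 0.5951 -0.4131  0.07  ]]
```

View pics/c3.png

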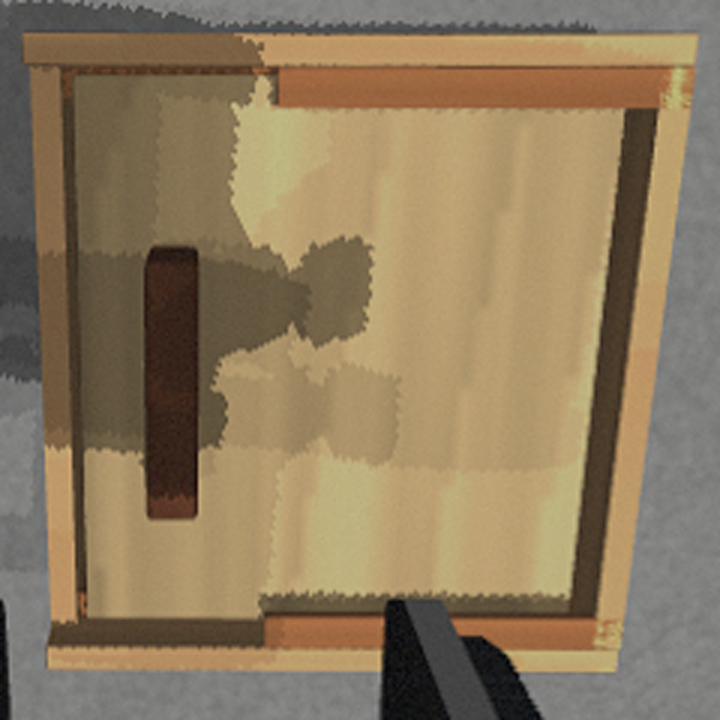

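The close view matches the box description: grip bar at about (313,228), front wall on the left, rails on the rear half.

```bash
python3 - <<'E'
from h import *
a=plan(.5236,-.2692,.11,-28.2,op=36)
plan(.5236,-.2692,.062,-28.2,op=36,frm=a)
E
```

```text
now [ 0.5297 -0.2711  0.1993] -28.01 -> [ 0.5236 -0.2693  0.11  ] -28.25 4 rows
36, -0.06, 0.01, 0.89, 0.01, 36, -0.07, 0.01, 0.9, 0.01, 36, -0.06, 0.02, 0.89, 0.01, 36, -0.06, 0.01, 0.89, 0.01
now [ 0.5236 -0.2693  0.11  ] -28.25 -> [ 0.5236 -0.2693  0.062 ] -28.25 2 rows
36, -0, -0, 0.96, -0, 36, -0, -0, 0.96, -0
```

>>> arm_command(
  series=[36,-0.06,0.01,0.89,0.01,36,-0.07,0.01,0.9,0.01,36,-0.06,0.02,0.89,0.01,36,-0.06,0.01,0.89,0.01,36,0,0,0.5,0,36,0,0,0.5,0,36,0,0,0.5,0,36,0,0,0.4,0,36,0,0,0,0],
)

```text
time: 2.62
tcp_pos: [0.523, -0.2682, 0.0605]
tool_rot: [0.97, -0.244, -0.002, -0.001]
force: [-0.5, 0.7, -0.3]
grip_width: 0.0357
```

```bash
python3 - <<'E'
from h import *
wsave('w2')
s,p,f=st();print(s['grip_width'],s['force'])
E
```

```text
[ 0.523  -0.2682  0.0605] -28.21
0.03553352574041226 [-0.91419691  0.24699237  0.27594685]
```

View pics/w2.png

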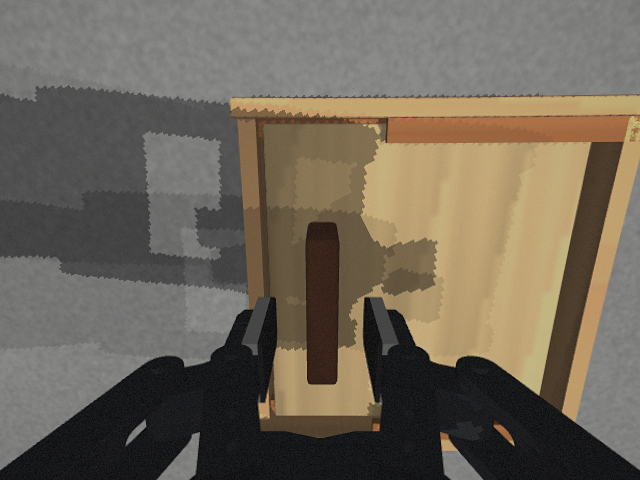

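```bash
python3 - <<'E'
from h import *
d=dict(np.load('pics/w2.npz'))
print(proj(d,[[.523,-.2682,.0605],[.523,-.2682,.079]]))
print(pts_plane(d,[(322,222),(322,384)],.088), pts_plane(d,[(322,222),(322,384)],.088).mean(0))
E
```

```text
[[320.94630655 282.03068408]
 [320.97827062 298.38024189]]
[[ 0.5411492  -0.23517022  0.088     ]
 [ 0.50523793 -0.30231831  0.088     ]] [ 0.52319357 -0.26874427  0.088     ]
```

>>> arm_command(
  series=[10,0,0,0,0,10,0,0,0,0,10,0,0,0,0,10,0,0,0,0,10,0,0,0,0,10,0,0,0,0,10,0,0,0,0,10,0,0,0,0],
  newtons=60,
)

```text
time: 3.33
tcp_pos: [0.5242, -0.2687, 0.0628]
tool_rot: [0.97, -0.244, 0.0, 0.0]
force: [0.4, 0.2, -0.4]
grip_width: 0.0097
```

```bash
python3 - <<'E'
from h import *
wsave('w3')
s,p,f=st();print(s['grip_width'],s['force'])
E
```

```text
[ 0.5242 -0.2687  0.0628] -28.19
0.010131851914076558 [ 0.11401304 -1.30021897 -0.76714512]
```

View pics/w3.png

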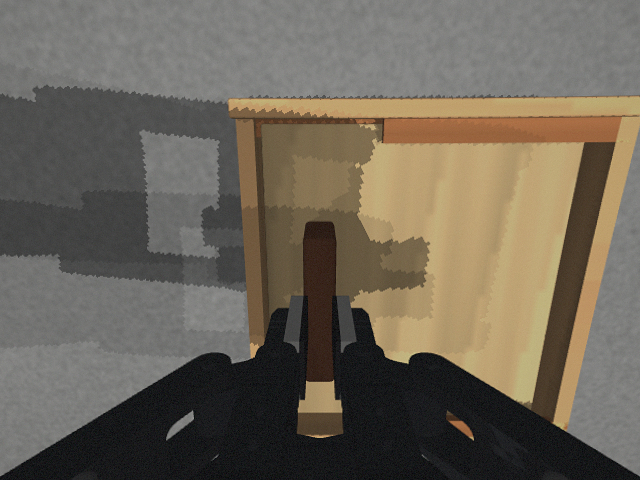

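>>> arm_command(
  series=[0,0,0,0,0,0,0,0,0,0,0,0,0,0,0,0,0,0,0,0],
  newtons=80,
)

```text
time: 3.72
tcp_pos: [0.5241, -0.2687, 0.0628]
tool_rot: [0.97, -0.244, -0.0, 0.0]
force: [0.3, 1.1, 0.2]
grip_width: -0.0
```

>>> arm_command(
  series=[0,0,0,-0.1,0,0,0,0,-0.1,0,0,0,0,-0.08,0,0,0,0,0,0,0,0,0,0,0],
  newtons=80,
)

```text
time: 4.13
tcp_pos: [0.5244, -0.2688, 0.0702]
tool_rot: [0.97, -0.244, 0.0, 0.0]
force: [0.3, 0.0, 0.3]
grip_width: 0.0002
```

```bash
python3 - <<'E'
from h import *
wsave('w4')
s,p,f=st();print(s['grip_width'],s['force'],s['moment'])
E
```

```text
[ 0.5244 -0.2688  0.0702] -28.19
-0.00012660297642171512 [-0.14815544 -0.7723416  -0.0764459 ] [-0.07380221  0.04494505  0.03844417]
```

View pics/w4.png

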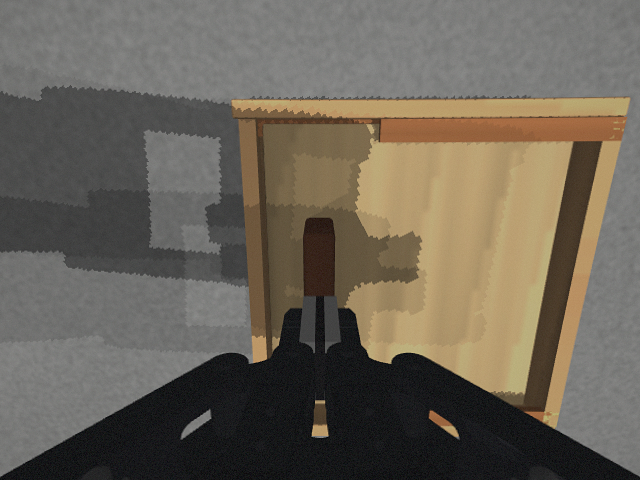

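```bash
python3 - <<'E'
from h import *
d=dict(np.load('pics/w4.npz'))
p=np.array([.5244,-.2688,.0702]); a=np.radians(-28.19); Y=np.array([np.sin(a),-np.cos(a),0])
for o in(-.011,0,.011): print(o,proj(d,[p+o*Y, p+o*Y+[0,0,.02]]).round(1).tolist())
e=save('scene','s1'); crop('s1',100,200,200,150,4,'c4')
print(proj(e,[p]))
E
```

```text
-0.011 [[321.0, 261.2], [321.3, 277.0]]
0 [[321.0, 282.0], [321.2, 299.9]]
0.011 [[321.0, 302.2], [321.2, 321.9]]
[[212.79870537 241.83163445]]
```

View pics/c4.png

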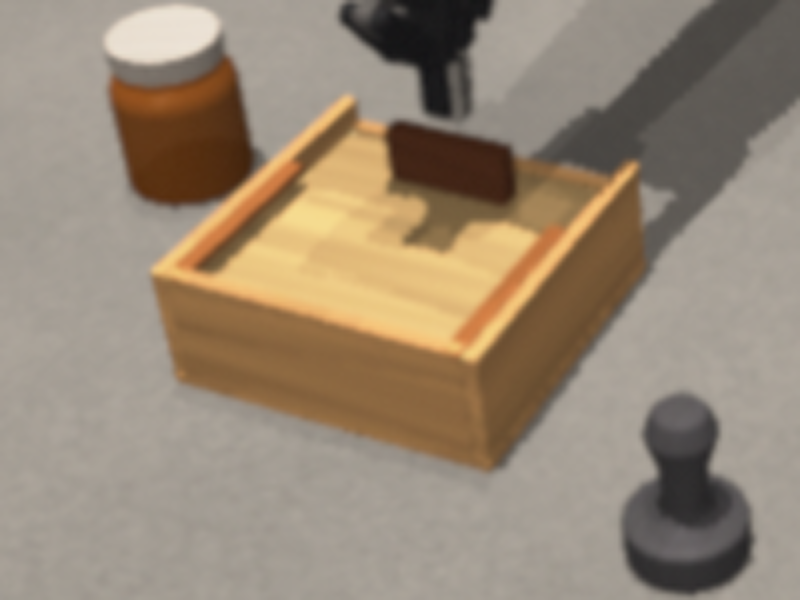

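```bash
crop=1 python3 - <<'E'
from h import *
d=dict(np.load('pics/w4.npz')); 
e=dict(np.load('pics/s1.npz'))
crop('w4',250,200,150,150,5,'c5'); crop('s1',180,195,60,60,12,'c6')
a=np.radians(-28.2); bx=np.array([np.cos(a),np.sin(a),0]);by=np.array([-np.sin(a),np.cos(a),0])
g=np.array([.5236,-.2692,0]); 
for sy in(-35,35):
  for z in (.056,.088): print(sy,z,((proj(e,[g+sy/1000*by+[0,0,z]])[0]-[100,200])*4).round(0), proj(d,[g+sy/1000*by+[0,0,z]])[0].round(0))
c=g+.047*bx
for sx in(-85,85):
  for sy in(-90,90): 
    for z in (0,.07): print(sx,sy,z,((proj(e,[c+sx/1000*bx+sy/1000*by+[0,0,z]])[0]-[100,200])*4).round(0))
E
```

```text
-35 0.056 [396. 175.] [320. 331.]
-35 0.088 [388. 124.] [320. 366.]
35 0.056 [512. 203.] [320. 208.]
35 0.088 [507. 152.] [320. 224.]
-85 -90 0 [360. 200.]
-85 -90 0.07 [343.  96.]
-85 90 0 [646. 271.]
-85 90 0.07 [639. 164.]
85 -90 0 [175. 383.]
85 -90 0.07 [147. 273.]
85 90 0 [490. 476.]
85 90 0.07 [475. 363.]
```

View pics/c5.png

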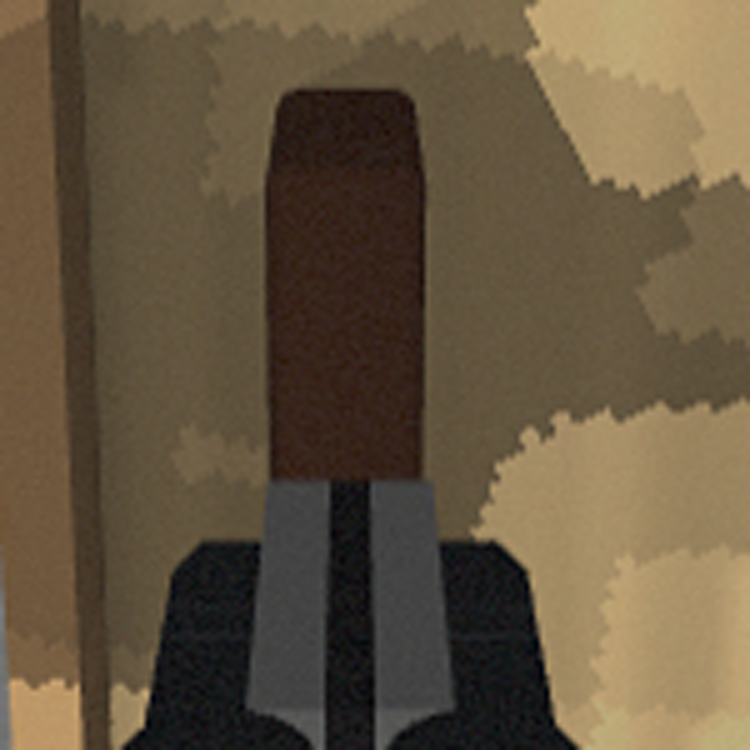

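View pics/c6.png

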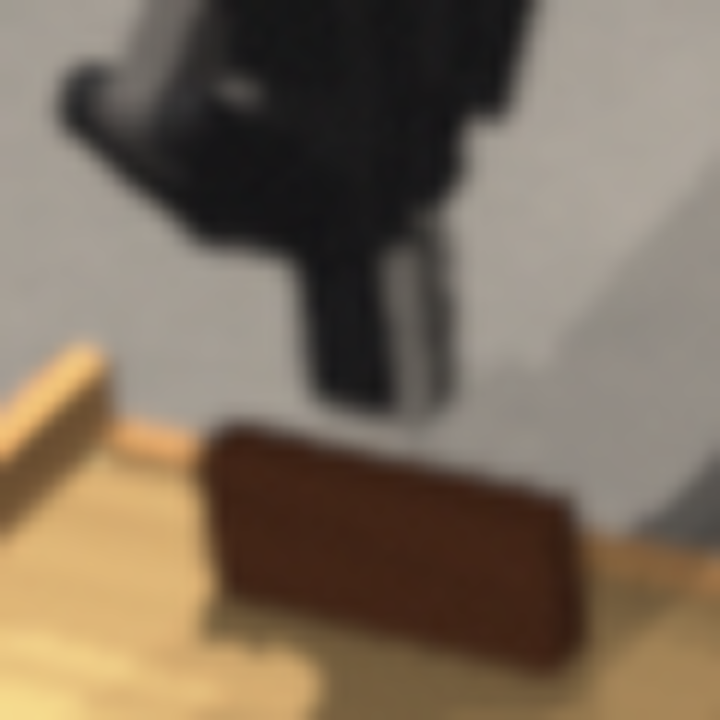

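The scene view shows the closed fingertips at (212,229), about 30 mm above where the reported TCP projects, (213,242). Box and bar project correctly in both cameras. So the fingertips end well short of the reported TCP, and the fingers closed in the air above the bar. I'll measure that offset by lightly touching the bar's top (z=0.088) with the shut fingers.

>>> arm_command(
  series=[0,0,0,0.1,0,0,0,0,0.1,0,0,0,0,0.1,0,0,0,0,0,0,0,0,0,0,0],
)

```text
time: 4.65
tcp_pos: [0.5238, -0.2685, 0.0617]
tool_rot: [0.97, -0.244, -0.0, -0.0]
force: [-0.8, 0.2, -0.0]
grip_width: 0.0
```

>>> arm_command(
  series=[0,0,0,0.06,0,0,0,0,0.06,0,0,0,0,0,0],
)

```text
time: 4.9
tcp_pos: [0.524, -0.2686, 0.0589]
tool_rot: [0.97, -0.244, -0.0, -0.0]
force: [-0.4, -0.9, 0.0]
grip_width: 0.0001
```

>>> arm_command(
  series=[0,0,0,0.06,0,0,0,0,0.06,0,0,0,0,0,0],
)

```text
time: 5.15
tcp_pos: [0.5243, -0.2688, 0.0564]
tool_rot: [0.97, -0.244, 0.0, 0.0]
force: [-0.3, -0.1, -0.9]
grip_width: 0.0001
```

```bash
python3 - <<'E'
from h import *
s,p,f=st();print(p,s['force'])
save('scene','s2');crop('s2',180,195,60,60,12,'c7')
E
```

```text
[ 0.5243054  -0.2688283   0.05641796] [-0.32634846 -0.07685311 -0.87674173]
```

View pics/c7.png

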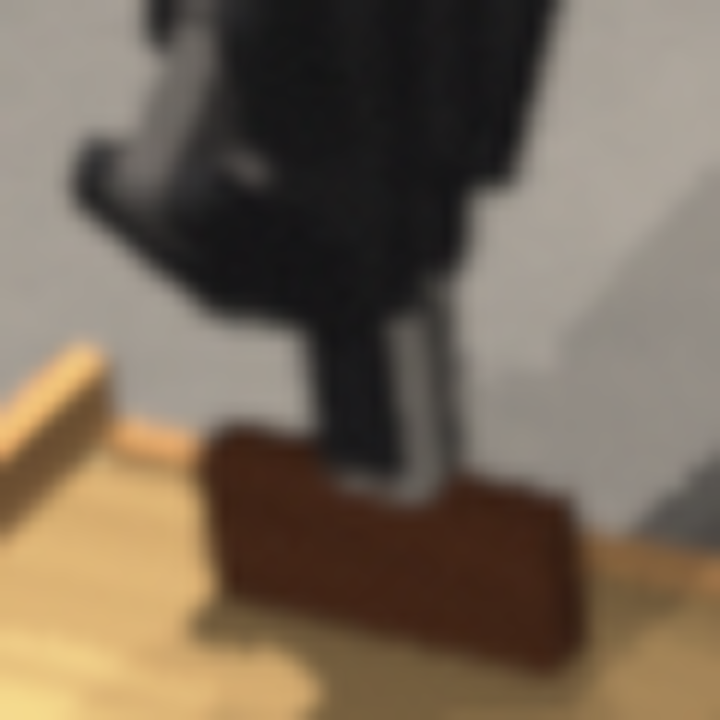

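>>> arm_command(
  series=[0,0,0,0.06,0,0,0,0,0,0],
)

```text
time: 5.37
tcp_pos: [0.5243, -0.2688, 0.0563]
tool_rot: [0.97, -0.244, -0.0, -0.0]
force: [-3.9, 2.4, 7.9]
grip_width: 0.0001
```

>>> arm_command(
  series=[0,0,0,0.06,0,0,0,0,0,0],
)

```text
time: 5.53
tcp_pos: [0.5243, -0.2688, 0.0562]
tool_rot: [0.97, -0.243, -0.0, -0.0]
force: [-7.1, 4.2, 14.8]
grip_width: -0.0002
```

>>> arm_command(
  series=[0,0,0,0.06,0,0,0,0,0,0],
)

```text
time: 5.7
tcp_pos: [0.5243, -0.2688, 0.0562]
tool_rot: [0.97, -0.243, -0.001, -0.0]
force: [-10.4, 6.0, 21.3]
grip_width: 0.0002
```

Contact came at TCP z = 0.0563, so the true (shut) fingertip is 31.7 mm behind the reported TCP. From here I'll use tip z = TCP z + 0.0317. Next: rise, open, descend around the bar.

>>> arm_command(
  series=[0,0,0,-0.6,0,36,0,0,-0.6,0,36,0,0,0,0,36,0,0,0,0,36,0,0,0,0,36,0,0,0,0,36,0,0,0,0],
)

```text
time: 6.28
tcp_pos: [0.5234, -0.2682, 0.0803]
tool_rot: [0.97, -0.244, -0.001, -0.0]
force: [0.6, 0.2, -0.3]
grip_width: 0.0363
```

```bash
python3 - <<'E'
from h import *
s,p,f=st();print(p,s['force'],s['grip_width'])
plan(.5236,-.2692,.032,-28.2,op=36,n=5)
E
```

```text
[ 0.52339259 -0.2682343   0.08033605] [ 0.6420794   0.24057379 -0.29714095] 0.036279305583280054
now [ 0.5234 -0.2682  0.0803] -28.2 -> [ 0.5237 -0.2692  0.0321] -28.2 5 rows
36, 0.01, 0.01, 0.39, 0, 36, 0, 0, 0.38, 0, 36, 0.01, 0.01, 0.39, 0, 36, 0, 0, 0.39, 0, 36, 0.01, 0.01, 0.38, 0
```

>>> arm_command(
  series=[36,0.01,0.01,0.39,0,36,0,0,0.38,0,36,0.01,0.01,0.39,0,36,0,0,0.39,0,36,0,0.01,0.38,0,36,0,0,0,0],
)

```text
time: 6.78
tcp_pos: [0.5222, -0.2684, 0.03]
tool_rot: [0.97, -0.244, -0.003, -0.001]
force: [-0.9, 0.6, -0.8]
grip_width: 0.0358
```

>>> arm_command(
  series=[5,0,0,0.06,0,5,0,0,0,0,5,0,0,0,0,5,0,0,0,0,5,0,0,0,0,5,0,0,0,0,5,0,0,0,0,5,0,0,0,0],
  newtons=70,
)

```text
time: 7.45
tcp_pos: [0.5242, -0.2696, 0.0321]
tool_rot: [0.97, -0.244, 0.0, -0.0]
force: [0.3, 0.4, -1.4]
grip_width: 0.0125
```

```bash
python3 - <<'E'
from h import *
s,p,f=st();print(p,s['force'],s['grip_width'],f)
save('scene','s3');crop('s3',160,195,100,80,8,'c8')
E
```

```text
[ 0.52419931 -0.26959894  0.03205642] [ 0.33096951  0.35562676 -1.36266005] 0.012458954497817538 -28.196182336345124
```

View pics/c8.png

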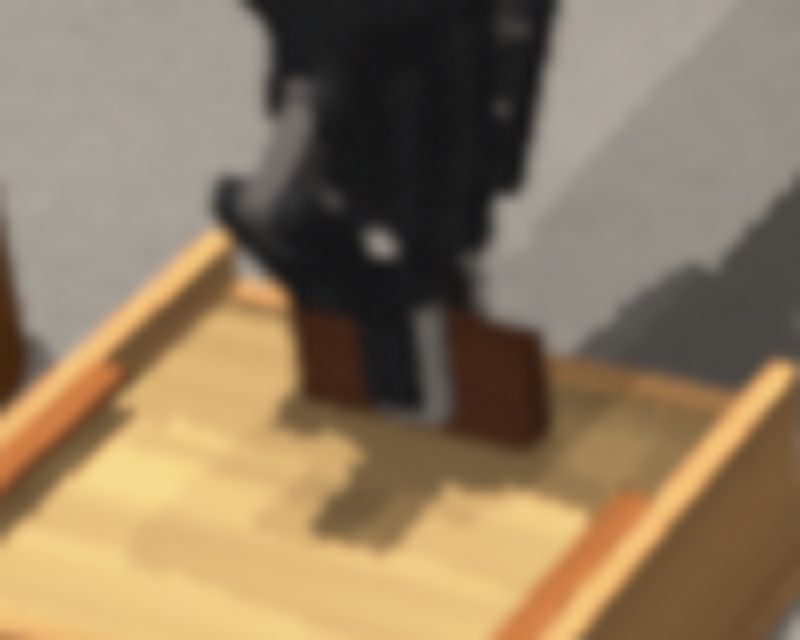

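The bar is now truly gripped (12.5 mm opening, pads either side of it in the scene crop). Lifting 8 mm.

>>> arm_command(
  series=[5,0,0,-0.08,0,5,0,0,-0.08,0,5,0,0,-0.08,0,5,0,0,-0.08,0,5,0,0,0,0,5,0,0,0,0],
  newtons=70,
)

```text
time: 8.0
tcp_pos: [0.5244, -0.2698, 0.0404]
tool_rot: [0.97, -0.244, 0.0, 0.0]
force: [-1.2, -0.5, -1.5]
grip_width: 0.0126
```

```bash
python3 - <<'E'
from h import *
s,p,f=st();print(p,s['force'],s['grip_width'],f)
save('scene','s4');crop('s4',120,195,150,120,5,'c9')
E
```

```text
[ 0.52443849 -0.26978062  0.0404237 ] [-1.17364706 -0.54754896 -1.53818152] 0.012602174307753405 -28.19759047443903
```

View pics/c9.png

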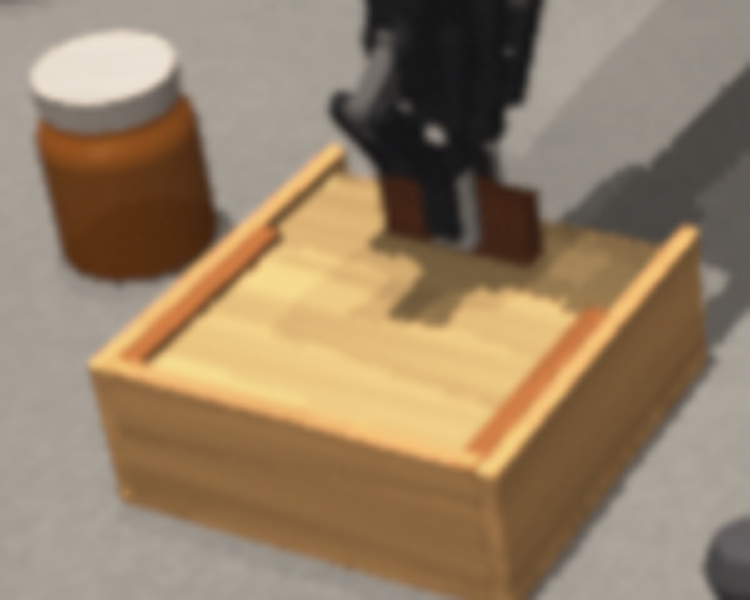

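The front end is up (the lip is now hidden behind the lid). Sliding out along tool -x.

>>> arm_command(
  series=[5,-0.3,0,0,0,5,-0.3,0,0,0,5,-0.3,0,0,0,5,-0.3,0,0,0,5,-0.3,0,0,0,5,0,0,0,0],
)

```text
time: 8.55
tcp_pos: [0.4895, -0.2509, 0.0396]
tool_rot: [0.97, -0.244, -0.001, -0.0]
force: [-0.1, -0.5, -2.5]
grip_width: 0.0123
```

>>> arm_command(
  series=[5,-0.4,0,0,0,5,-0.4,0,0,0,5,-0.4,0,0,0,5,-0.4,0,0,0,5,-0.4,0,0,0,5,-0.4,0,0,0,5,0,0,0,0],
)

```text
time: 9.13
tcp_pos: [0.4363, -0.2223, 0.0395]
tool_rot: [0.97, -0.244, -0.001, -0.0]
force: [0.9, -0.2, -2.2]
grip_width: 0.0126
```

```bash
python3 - <<'E'
from h import *
s,p,f=st();print(p,s['force'],s['grip_width'],f)
save('scene','s5');crop('s5',120,175,150,140,4,'c10')
E
```

```text
[ 0.43634408 -0.22233294  0.03949091] [ 0.90616265 -0.22689307 -2.18276303] 0.012627225331118489 -28.193156819897567
```

View pics/c10.png

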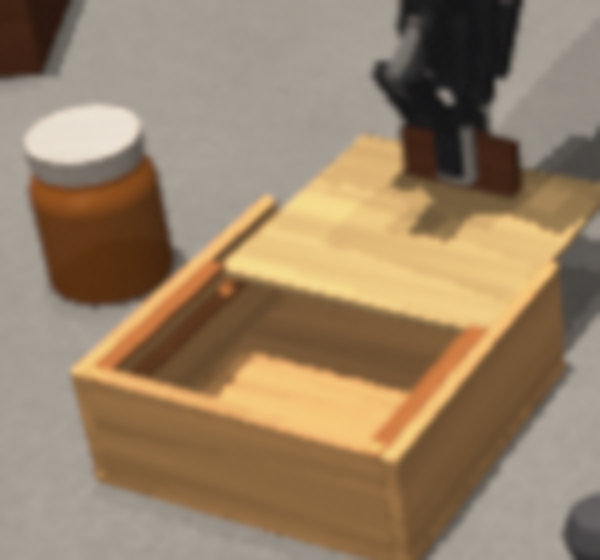

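>>> arm_command(
  series=[5,-0.4,0,0,0,5,-0.4,0,-0.1,0,5,-0.4,0,-0.3,0,5,-0.4,0,-0.3,0,5,-0.4,0,-0.3,0,5,-0.4,0,0,0,5,-0.4,0,0,0,5,-0.4,0,0,0,5,-0.2,0,0,0,5,0,0,0,0],
)

```text
time: 10.02
tcp_pos: [0.3627, -0.183, 0.0649]
tool_rot: [0.97, -0.244, -0.0, -0.0]
force: [-0.2, 0.1, -0.8]
grip_width: 0.0127
```

```bash
python3 - <<'E'
from h import *
s,p,f=st();print(p,s['force'],s['grip_width'],f)
save('scene','s6');crop('s6',120,145,170,150,4,'c11')
save('top','t6');crop('t6',280,180,220,165,3,'c12')
E
```

```text
[ 0.36268829 -0.18296006  0.06487974] [-0.21145044  0.09304937 -0.84424278] 0.01265680558505251 -28.201686571989562
```

View pics/c11.png

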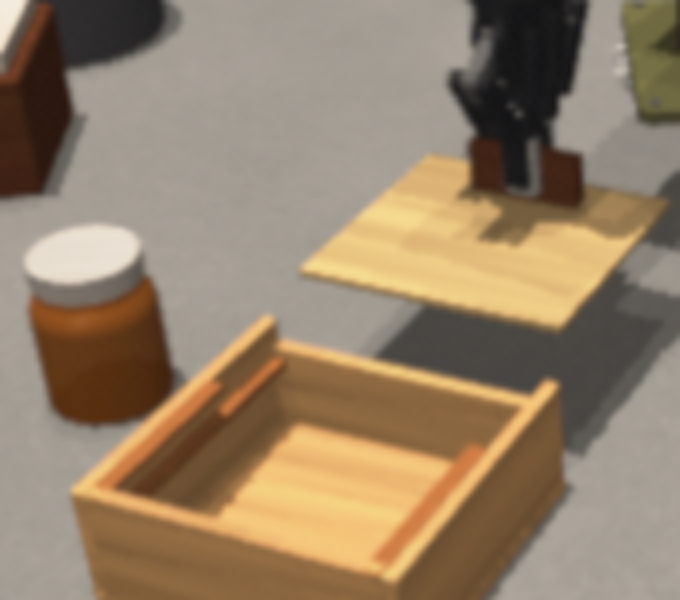

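View pics/c12.png

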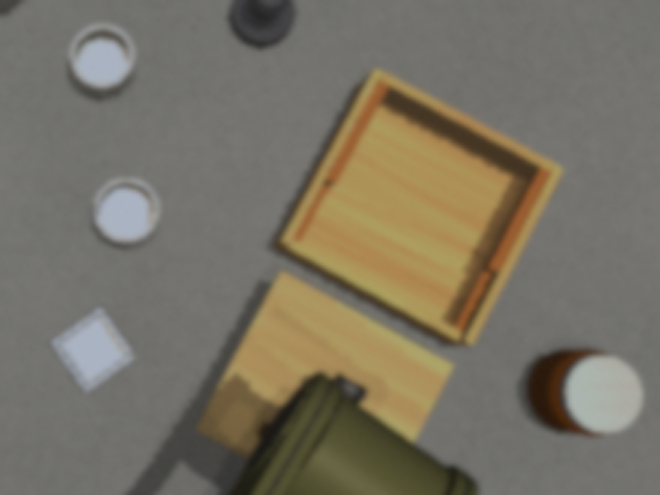

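The lid hangs clear of the box with a gap. Lowering it straight down.

>>> arm_command(
  series=[5,0,0,0.5,0,5,0,0,0.5,0,5,0,0,0.5,0,5,0,0,0.5,0,5,0,0,0.5,0,5,0,0,0.4,0,5,0,0,0,0],
)

```text
time: 10.7
tcp_pos: [0.3621, -0.1825, -0.0096]
tool_rot: [0.97, -0.244, -0.002, -0.001]
force: [-0.8, 0.2, -2.2]
grip_width: 0.0126
```

>>> arm_command(
  series=[5,0,0,0.1,0,5,0,0,0.08,0,5,0,0,0,0,5,0,0,0,0],
)

```text
time: 11.03
tcp_pos: [0.3639, -0.1837, -0.0114]
tool_rot: [0.97, -0.244, 0.001, 0.0]
force: [0.6, -0.4, -2.4]
grip_width: 0.0125
```

>>> arm_command(
  series=[5,0,0,0.1,0,5,0,0,0.08,0,5,0,0,0,0,5,0,0,0,0],
)

```text
time: 11.37
tcp_pos: [0.3633, -0.1833, -0.0166]
tool_rot: [0.97, -0.244, -0.0, -0.0]
force: [-0.0, -0.1, -1.2]
grip_width: 0.0125
```

>>> arm_command(
  series=[5,0,0,0.08,0,5,0,0,0,0,5,0,0,0,0],
)

```text
time: 11.62
tcp_pos: [0.3639, -0.1837, -0.0181]
tool_rot: [0.97, -0.244, 0.0, 0.0]
force: [0.3, -0.3, 1.1]
grip_width: 0.0125
```

Touchdown at TCP z = -0.018, as computed. Releasing and rising.

>>> arm_command(
  series=[36,0,0,0,0,36,0,0,0,0,36,0,0,0,0,36,0,0,0,0,36,0,0,0,0,36,0,0,-0.5,0,36,0,0,-1,0,60,0,0,-1,0,85,0,0,-1,0,85,0,0,-1,0,85,0,0,-1,0,85,0,0,-1,0],
)

```text
time: 12.62
tcp_pos: [0.3632, -0.1833, 0.1452]
tool_rot: [0.97, -0.244, 0.0, 0.0]
force: [1.2, -0.2, -0.6]
grip_width: 0.0851
```

```bash
python3 - <<'E'
from h import *
s,p,f=st();print(p,s['force'],s['grip_width'],f)
save('scene','s7')
plan(.556,-.09,.15,-28.2)
E
```

```text
[ 0.36315757 -0.1832552   0.14522688] [ 1.2485291  -0.21541804 -0.57899917] 0.08505874919052463 -28.196191896929644
now [ 0.3661 -0.1852  0.1511] -28.19 -> [ 0.556  -0.0901  0.1501] -28.19 9 rows
85, 0.54, -0.77, 0, 0, 85, 0.55, -0.77, 0.01, 0, 85, 0.54, -0.77, 0, 0, 85, 0.55, -0.78, 0.01, 0, 85, 0.54, -0.77, 0, 0, 85, 0.55, -0.77, 0.01, 0, 85, 0.54, -0.77, 0, 0, 85, 0.54, -0.77, 0.01, 0, 85, 0.55, -0.77, 0, 0
```

View pics/s7.png

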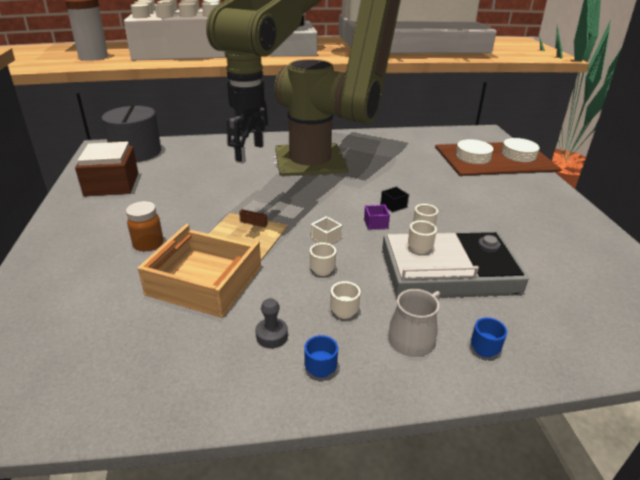

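The lid lies flat in front of the box, grip up, clear of everything. Next is cup B, at about (322,250) in the top view.

```bash
python3 - <<'E'
from h import *
plan(.556,-.042,.15,-28.2)
E
```

```text
now [ 0.3661 -0.1852  0.1511] -28.19 -> [ 0.556  -0.0419  0.1501] -28.19 10 rows
85, 0.4, -0.86, 0, 0, 85, 0.4, -0.87, 0.01, 0, 85, 0.4, -0.86, 0, 0, 85, 0.4, -0.86, 0.01, 0, 85, 0.4, -0.87, 0, 0, 85, 0.39, -0.86, 0.01, 0, 85, 0.4, -0.87, 0, 0, 85, 0.4, -0.86, 0, 0, 85, 0.4, -0.86, 0.01, 0, 85, 0.4, -0.87, 0, 0
```

>>> arm_command(
  series=[85,0.4,-0.86,0,0,85,0.4,-0.87,0,0,85,0.4,-0.86,0,0,85,0.4,-0.86,0,0,85,0.4,-0.87,0,0,85,0.39,-0.86,0,0,85,0.4,-0.87,0,0,85,0.4,-0.86,0,0,85,0.4,-0.86,0,0,85,0.4,-0.87,0,0,85,0,0,0,0,85,0,0,0,0],
)

```text
time: 13.67
tcp_pos: [0.5536, -0.0396, 0.1435]
tool_rot: [0.97, -0.243, -0.001, 0.0]
force: [-0.4, -0.1, 0.1]
grip_width: 0.0849
```

```bash
python3 - <<'E'
from h import *
wsave('w5')
E
```

```text
[ 0.5536 -0.0396  0.1435] -28.1
```

View pics/w5.png

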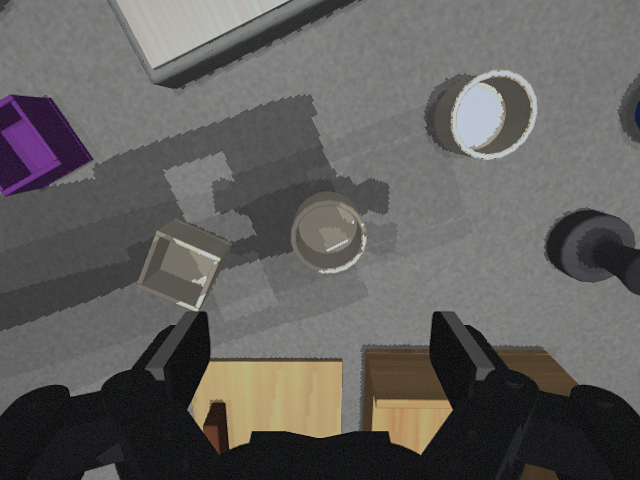

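```bash
python3 - <<'E'
from h import *
crop('w5',280,175,100,110,7,'c13'); crop('w5',420,60,130,110,6,'c14'); crop('w5',125,205,120,120,6,'c15')
E
```

```text
(no output)
```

View pics/c13.png

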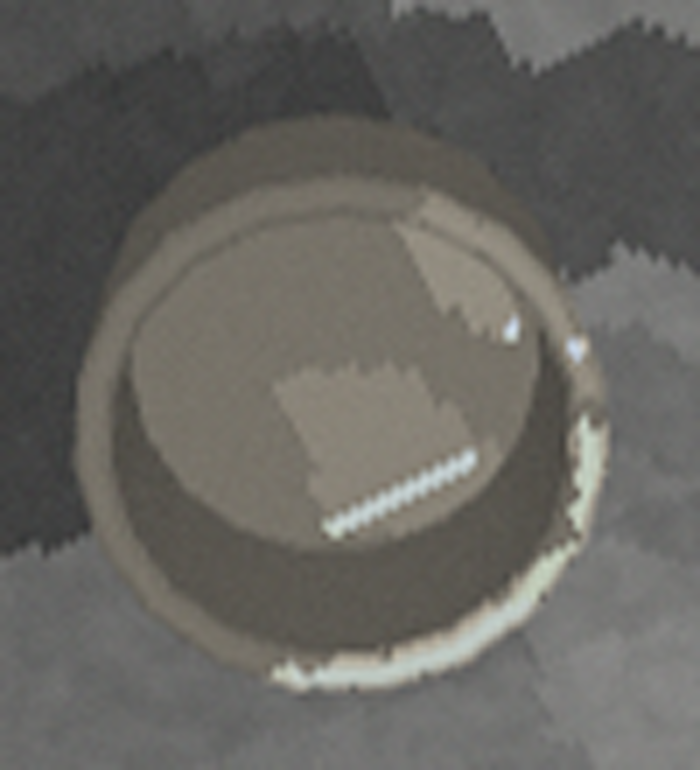

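View pics/c14.png

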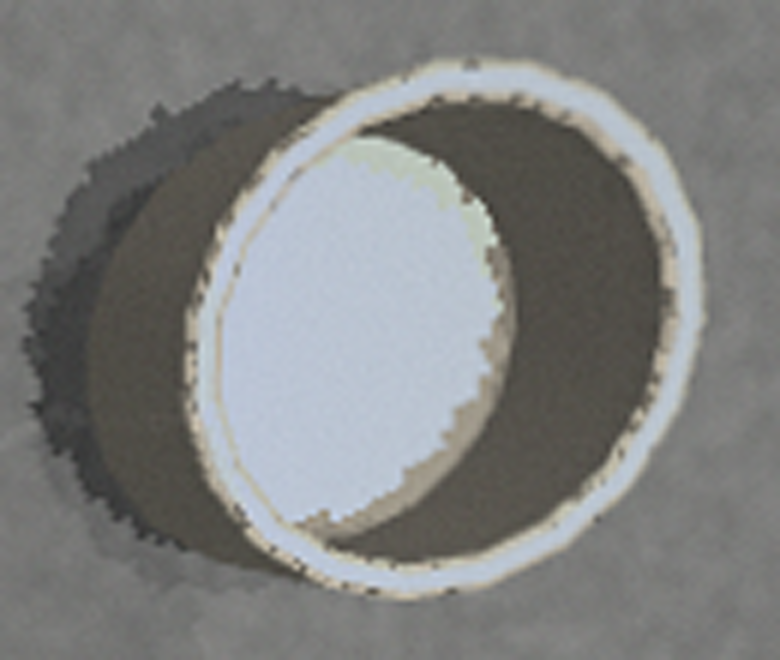

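View pics/c15.png

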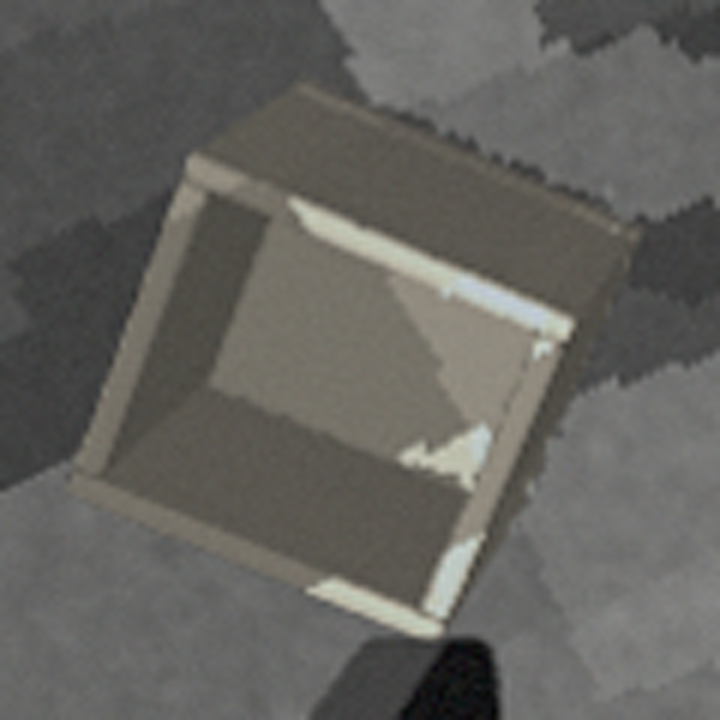

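```bash
python3 - <<'E'
from h import *
d=dict(np.load('pics/w5.npz'))
print(pts_plane(d,[(329.1,237),(280+77/7,237),(280+610/7,237),(494.5,115)],.054))
c=np.array([(190,160),(572,328),(440,635),(72,485)])/6+[125,205]
p=pts_plane(d,c,.04);print(p,p.mean(0)); v=np.diff(np.r_[p,p[:1]],axis=0)[:,:2];print(np.linalg.norm(v,axis=1),np.degrees(np.arctan2(v[:,1],v[:,0])))
t=dict(np.load('pics/t6.npz'))
print(pts_plane(t,[(314,199.5),(322,250.2),(214.5,301.8)],.054),pts_plane(t,[(239.5,242)],.104))
a=plan(.556,-.042,.06)
E
```

```text
[[ 0.55747871 -0.04538358  0.054     ]
 [ 0.53316198 -0.03238537  0.054     ]
 [ 0.58174586 -0.05835821  0.054     ]
 [ 0.69113892 -0.02275487  0.054     ]]
[[ 0.44291082  0.01587772  0.04      ]
 [ 0.47293454 -0.0257038   0.04      ]
 [ 0.43361508 -0.05451897  0.04      ]
 [ 0.40346432 -0.01337125  0.04      ]] [ 0.43823119 -0.01942908  0.04      ]
[0.05128788 0.04874766 0.05101179 0.04910731] [ -54.16902639 -143.76427362  126.23188185   36.55636295]
[[ 0.68752094 -0.02245079  0.054     ]
 [ 0.55548042 -0.04484485  0.054     ]
 [ 0.4208062   0.22544917  0.054     ]] [[0.56804469 0.15811587 0.104     ]]
now [ 0.5529 -0.0401  0.1434] -28.15 -> [ 0.5559 -0.042   0.0599] -28.15 4 rows
85, 0.04, 0, 0.83, -0, 85, 0.03, 0.01, 0.84, -0, 85, 0.04, -0, 0.83, -0, 85, 0.03, 0, 0.84, -0
```

Cup B is at (0.557,-0.045); its measured rim width of 55 mm fits 56. Descending around it.

```bash
python3 - <<'E'
from h import *
a=plan(.5568,-.0452,.02)
a=plan(.5568,-.0452,-.016,frm=a,n=3)
E
```

```text
now [ 0.5529 -0.0401  0.1434] -28.15 -> [ 0.5567 -0.0452  0.0199] -28.15 6 rows
85, 0.04, 0.02, 0.82, -0, 85, 0.04, 0.02, 0.83, -0, 85, 0.04, 0.01, 0.82, -0, 85, 0.03, 0.02, 0.82, -0, 85, 0.04, 0.02, 0.82, -0, 85, 0.04, 0.02, 0.83, -0
now [ 0.5567 -0.0452  0.0199] -28.15 -> [ 0.5567 -0.0452 -0.0161] -28.15 3 rows
85, 0, -0, 0.48, -0, 85, 0, -0, 0.48, -0, 85, 0, -0, 0.48, -0
```

>>> arm_command(
  series=[85,0.04,0.02,0.82,0,85,0.04,0.02,0.83,0,85,0.04,0.01,0.82,0,85,0.03,0.02,0.82,0,85,0.04,0.02,0.82,0,85,0.04,0.02,0.83,0,85,0,0,0,0,85,0,0,0,0,85,0,0,0,0],
)

```text
time: 14.47
tcp_pos: [0.5575, -0.0459, 0.0218]
tool_rot: [0.97, -0.244, 0.001, -0.0]
force: [0.2, 0.6, 1.0]
grip_width: 0.0847
```

```bash
python3 - <<'E'
from h import *
wsave('w6'); s,p,f=st(); print(s['dq'].round(3),p)
a=plan(.5568,-.0452,-.016,n=3)
E
```

```text
[ 0.5575 -0.0459  0.0218] -28.24
[ 0.004 -0.003 -0.008  0.002 -0.004  0.   ] [ 0.55809708 -0.04582572  0.02233929]
now [ 0.5581 -0.0458  0.0223] -28.22 -> [ 0.5568 -0.0451 -0.0159] -28.22 3 rows
85, -0.02, 0, 0.51, -0, 85, -0.02, 0, 0.51, -0, 85, -0.02, 0, 0.51, -0
```

View pics/w6.png

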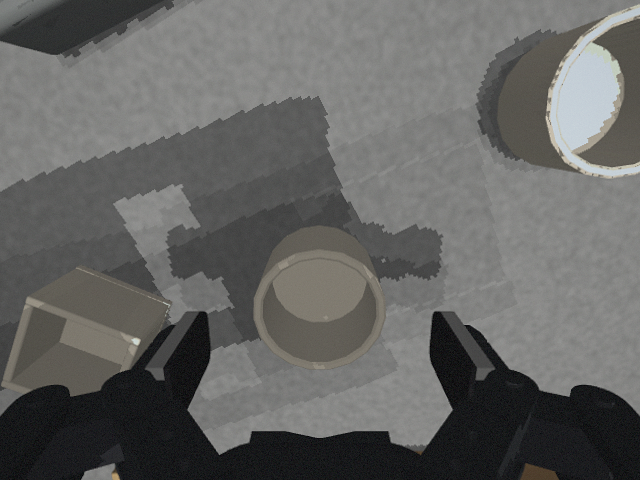

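>>> arm_command(
  series=[85,0,0,0.5,0,85,0,0,0.5,0,85,0,0,0.51,0,85,0,0,0,0,85,0,0,0,0],
)

```text
time: 14.93
tcp_pos: [0.5555, -0.045, -0.0192]
tool_rot: [0.97, -0.244, -0.002, 0.0]
force: [-0.5, -0.4, 0.5]
grip_width: 0.0849
```

```bash
python3 - <<'E'
from h import *
s,p,f=st(); print(s['force'],p)
save('scene','s8');crop('s8',270,190,110,100,6,'c16')
E
```

```text
[-0.48758492 -0.43997343  0.48034916] [ 0.55554213 -0.04495248 -0.01915279]
```

View pics/c16.png

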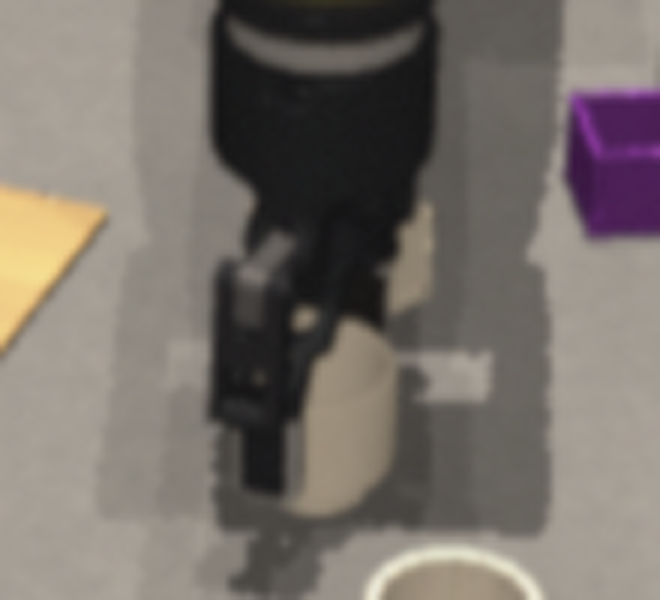

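>>> arm_command(
  series=[45,0,0,0,0,45,0,0,0,0,45,0,0,0,0,45,0,0,0,0,45,0,0,0,0,45,0,0,0,0,45,0,0,0,0,45,0,0,0,0],
  newtons=40,
)

```text
time: 15.65
tcp_pos: [0.558, -0.0454, -0.0163]
tool_rot: [0.97, -0.244, 0.001, -0.0]
force: [-0.0, -0.3, 4.8]
grip_width: 0.0562
```

```bash
python3 - <<'E'
from h import *
s,p,f=st(); print(s['force'],p,s['grip_width'])
save('scene','s9');crop('s9',270,190,110,100,6,'c17')
plan(z=.14,op=45)
E
```

```text
[-0.03247969 -0.32347787  4.84390149] [ 0.55799239 -0.0453965  -0.01632192] 0.05619749855894797
now [ 0.558  -0.0454 -0.0163] -28.19 -> [ 0.558  -0.0454  0.1399] -28.19 7 rows
45, 0, 0, -0.89, -0, 45, 0, 0, -0.9, -0, 45, 0, 0, -0.89, -0, 45, 0, 0, -0.89, -0, 45, 0, 0, -0.9, -0, 45, 0, 0, -0.89, -0, 45, 0, 0, -0.89, -0
```

View pics/c17.png

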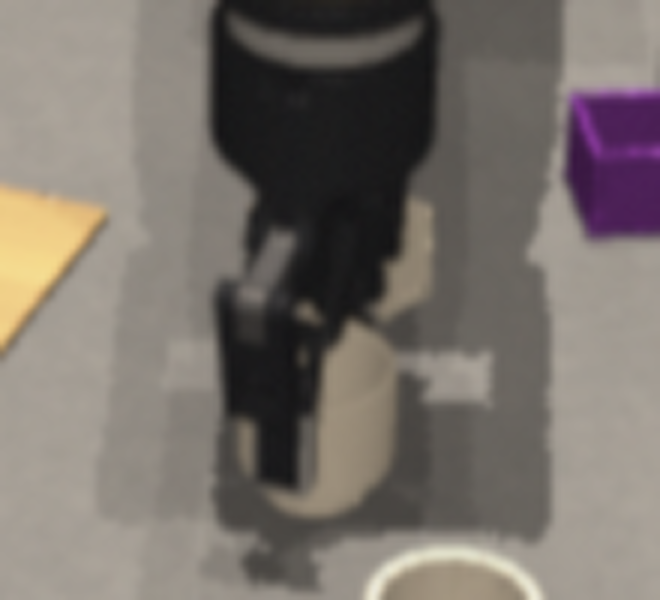

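```bash
python3 - <<'E'
from h import *
a=plan(z=.13,op=45,n=7)
a=plan(.54,.085,.13,frm=a,op=45)
E
```

```text
now [ 0.558  -0.0454 -0.0163] -28.19 -> [ 0.558  -0.0454  0.1299] -28.19 7 rows
45, 0, 0, -0.84, -0, 45, 0, 0, -0.83, -0, 45, 0, 0, -0.84, -0, 45, 0, 0, -0.83, -0, 45, 0, 0, -0.84, -0, 45, 0, 0, -0.84, -0, 45, 0, 0, -0.83, -0
now [ 0.558  -0.0454  0.1299] -28.19 -> [0.54   0.0851 0.1299] -28.19 6 rows
45, -0.52, -0.71, -0, -0, 45, -0.51, -0.71, -0, -0, 45, -0.52, -0.71, -0, -0, 45, -0.52, -0.71, -0, -0, 45, -0.51, -0.71, -0, -0, 45, -0.52, -0.71, -0, -0
```

>>> arm_command(
  series=[45,0,0,-0.4,0,45,0,0,-0.83,0,45,0,0,-0.84,0,45,0,0,-0.83,0,45,0,0,-0.84,0,45,0,0,-0.84,0,45,0,0,-0.83,0,45,0,0,-0.44,0],
)

```text
time: 16.37
tcp_pos: [0.5577, -0.0454, 0.1316]
tool_rot: [0.97, -0.244, 0.001, -0.0]
force: [1.4, 0.0, -0.3]
grip_width: 0.0557
```

>>> arm_command(
  series=[45,-0.52,-0.71,0,0,45,-0.51,-0.71,0,0,45,-0.52,-0.71,0,0,45,-0.52,-0.71,0,0,45,-0.51,-0.71,0,0,45,-0.52,-0.71,0,0,45,0,0,0,0,45,0,0,0,0,45,0,0,0,0],
)

```text
time: 17.12
tcp_pos: [0.5387, 0.0848, 0.1284]
tool_rot: [0.97, -0.243, -0.0, 0.0]
force: [-0.4, -0.5, -1.8]
grip_width: 0.0556
```

```bash
python3 - <<'E'
from h import *
wsave('w7'); s,p,f=st(); print(s['force'],s['grip_width'])
d=dict(np.load('pics/w7.npz')); print(proj(d,[.568,.158,.104]))
E
```

```text
[0.5387 0.0848 0.1284] -28.18
[-0.49748812  0.13488851 -0.98981675] 0.05558535072267941
[[303.23236263 116.22052791]]
```

View pics/w7.png

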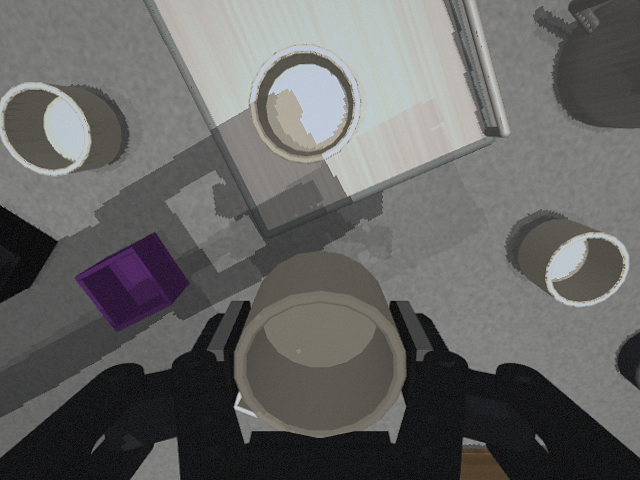

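```bash
python3 - <<'E'
from h import *
d=dict(np.load('pics/w7.npz'))
crop('w7',235,30,140,145,5,'c18')
print(pts_plane(d,[(305,102.5),(249,102.5),(361,102.5)],.104)); print(pts_plane(d,[(45,129),(587.5,270)],.054))
# held cup
print(pts_plane(d,[(320.5,363)],.1284+.0163+.054))
E
```

```text
[[0.57182899 0.16312373 0.104     ]
 [0.54769937 0.17600608 0.104     ]
 [0.59594116 0.15016323 0.104     ]]
[[ 0.42214629  0.22754947  0.054     ]
 [ 0.69064962 -0.02246152  0.054     ]]
[[0.53955971 0.08727629 0.1987    ]]
```

View pics/c18.png

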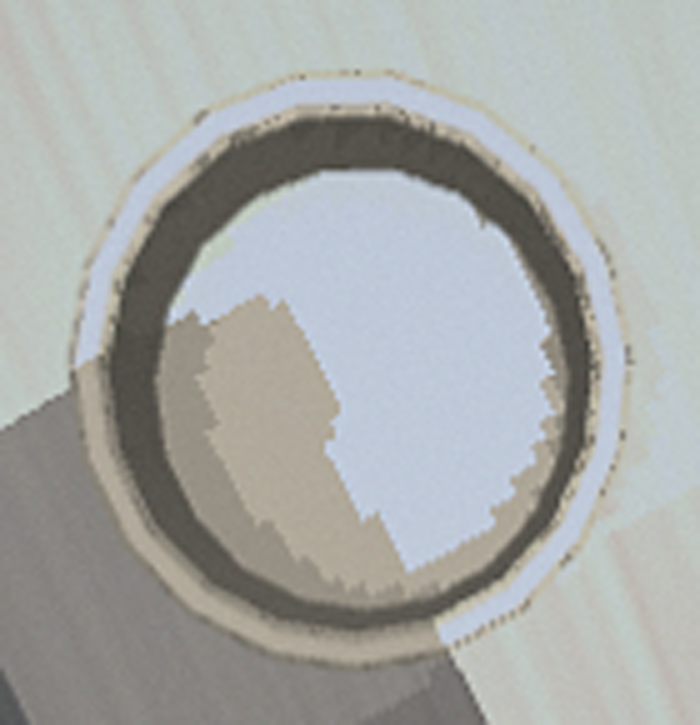

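```bash
python3 - <<'E'
from h import *
save('scene','s10');crop('s10',380,190,80,80,8,'c19'); 
t=save('top','t10');crop('t10',200,200,80,80,8,'c20')
e=dict(np.load('pics/s10.npz'))
for X in ([.5718,.1628],[.568,.158]):
    print((proj(e,[X+[.104],X+[.05]])-[380,190])*8,(proj(t,[X+[.104],X+[.05]])-[200,200])*8)
E
```

```text
[[338.41018122 299.35354201]
 [310.31148919 469.14026109]] [[301.19908504 323.66563327]
 [332.32527263 344.17881753]]
[[316.08060278 292.60583876]
 [288.70663794 462.20505308]] [[316.37176856 336.14933913]
 [346.79530452 356.08205214]]
```

View pics/c19.png

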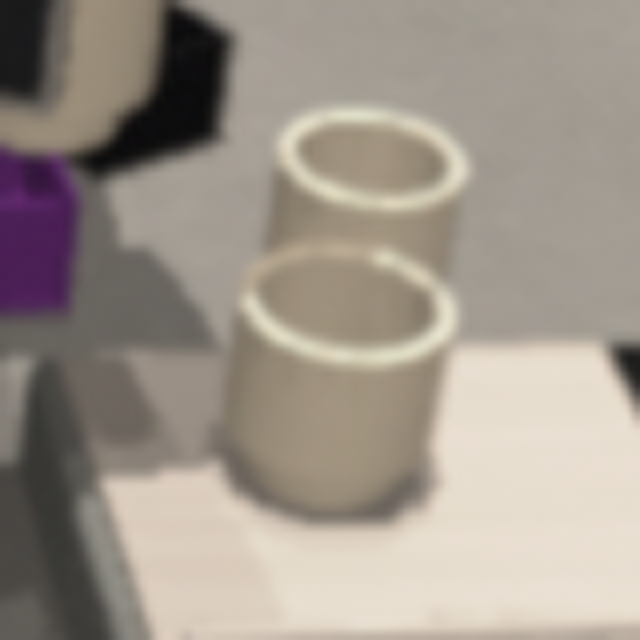

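View pics/c20.png

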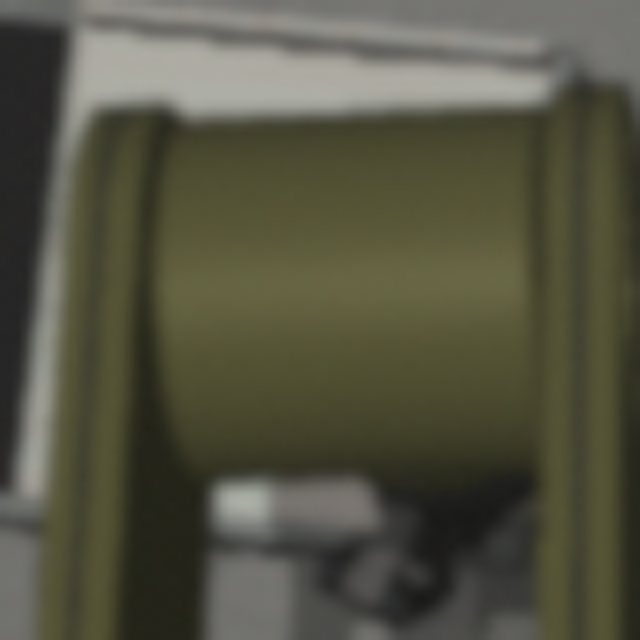

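```bash
python3 - <<'E'
from h import *
a=plan(.553,.118,.16,op=45,n=3)
E
```

```text
now [0.5391 0.0843 0.1288] -28.26 -> [0.553 0.118 0.16 ] -28.26 3 rows
45, -0.05, -0.48, -0.42, -0, 45, -0.05, -0.49, -0.41, -0, 45, -0.05, -0.48, -0.42, -0
```

>>> arm_command(
  series=[45,-0.05,-0.48,-0.42,0,45,-0.05,-0.49,-0.41,0,45,-0.05,-0.48,-0.42,0,45,0,0,0,0,45,0,0,0,0,45,0,0,0,0],
)

```text
time: 17.77
tcp_pos: [0.553, 0.1192, 0.1604]
tool_rot: [0.97, -0.243, 0.0, 0.0]
force: [0.0, -0.5, -2.2]
grip_width: 0.0557
```

```bash
python3 - <<'E'
from h import *
wsave('w8')
crop('w8',220,50,200,200,4,'c21')
E
```

```text
[0.553  0.1192 0.1604] -28.15
```

View pics/c21.png

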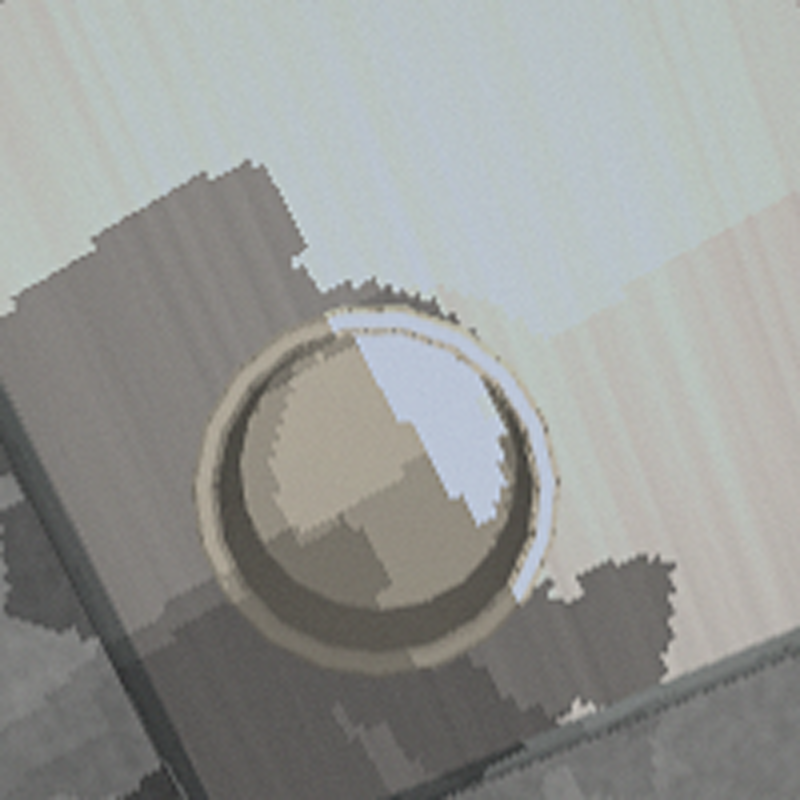

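```bash
python3 - <<'E'
from h import *
d=dict(np.load('pics/w8.npz'))
p=pts_plane(d,[(313.9,172.3),(220+196/4,172.3),(220+555/4,172.3)],.104);print(p,np.linalg.norm(p[1]-p[2]))
a=plan(.5715,.1625,.16,op=45,n=3)
E
```

```text
[[0.57170326 0.1626543  0.104     ]
 [0.54794392 0.17536517 0.104     ]
 [0.59543185 0.14992273 0.104     ]] 0.05387412855787745
now [0.5526 0.1189 0.1599] -28.18 -> [0.5714 0.1625 0.1599] -28.18 3 rows
45, -0.05, -0.63, -0, -0, 45, -0.05, -0.63, -0, -0, 45, -0.06, -0.63, -0, -0
```

>>> arm_command(
  series=[45,-0.05,-0.63,0,0,45,-0.05,-0.63,0,0,45,-0.06,-0.64,0,0,45,0,0,0.4,0,45,0,0,0.6,0,45,0,0,0.6,0,45,0,0,0.6,0,45,0,0,0,0,45,0,0,0,0,45,0,0,0,0],
)

```text
time: 18.65
tcp_pos: [0.5723, 0.163, 0.1057]
tool_rot: [0.97, -0.243, 0.0, -0.0]
force: [-0.1, 0.3, -1.6]
grip_width: 0.0557
```

```bash
python3 - <<'E'
from h import *
s,p,f=st(); print(s['force'],p,f)
save('scene','s11');crop('s11',370,150,110,120,6,'c22')
a=plan(.5717,.1627,.083,op=45,n=2)
E
```

```text
[-0.1275202   0.26949525 -1.64084309] [0.57225134 0.1629981  0.10565697] -28.17284573342024
now [0.5727 0.163  0.1063] -28.18 -> [0.5717 0.1627 0.0831] -28.18 2 rows
45, -0.01, 0.01, 0.47, -0, 45, -0.02, 0.02, 0.46, -0
```

View pics/c22.png

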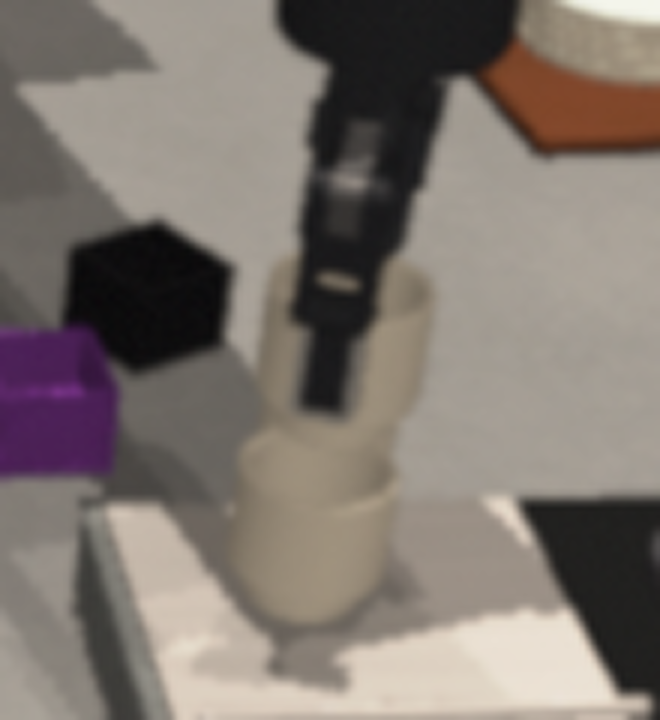

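```bash
python3 - <<'E'
from h import *
e=dict(np.load('pics/s11.npz'))
print((proj(e,[[.5727,.163,.1057+.0163+.054],[.5727,.163,.1057+.0163+.013],[.5717,.1627,.104],[.5717,.1627,.05]])-[370,150])*6)
E
```

```text
[[345.13751746 283.59032483]
 [327.83254818 389.21147772]
 [313.43864209 464.37692365]
 [292.37695338 591.71288173]]
```

Held cup and cup0 line up in the scene view to within about a pixel. Lowering to nest.

>>> arm_command(
  series=[45,-0.02,0.01,0.46,0,45,-0.02,0.02,0.46,0,45,0,0,0.12,0,45,0,0,0,0,45,0,0,0,0],
)

```text
time: 19.12
tcp_pos: [0.5701, 0.1624, 0.0785]
tool_rot: [0.97, -0.244, -0.001, 0.0]
force: [1.5, 0.2, -0.2]
grip_width: 0.0558
```

>>> arm_command(
  series=[45,0,0,0.08,0,45,0,0,0,0,45,0,0,0.08,0,45,0,0,0,0,45,0,0,0,0],
)

```text
time: 19.53
tcp_pos: [0.5707, 0.1625, 0.0753]
tool_rot: [0.97, -0.244, 0.0, -0.0]
force: [-0.2, 0.9, -1.0]
grip_width: 0.0557
```

>>> arm_command(
  series=[45,0,0,0.08,0,45,0,0,0,0,45,0,0,0,0],
)

```text
time: 19.78
tcp_pos: [0.5713, 0.1627, 0.0747]
tool_rot: [0.97, -0.244, 0.001, -0.0]
force: [-1.3, 0.1, 6.4]
grip_width: 0.0558
```

```bash
python3 - <<'E'
from h import *
s,p,f=st(); print(s['force'],p,f)
save('scene','s12');crop('s12',370,150,110,120,6,'c23')
E
```

```text
[-1.32570135  0.08065477  6.37913263] [0.57129902 0.16272104 0.07468718] -28.19399428947461
```

View pics/c23.png

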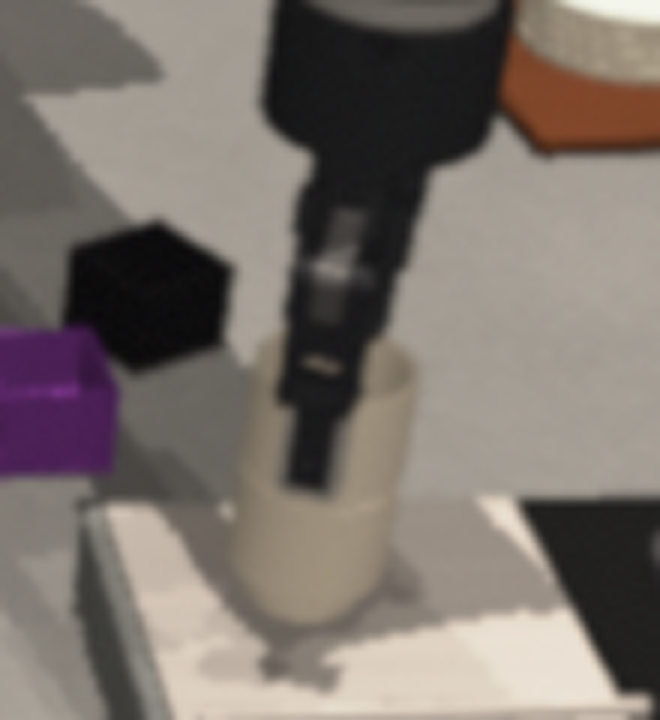

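Nested: TCP z = 0.0747 exactly as computed and the seam is closed. Releasing, then on to cup A.

>>> arm_command(
  series=[60,0,0,0,0,85,0,0,0,0,85,0,0,0,0,85,0,0,0,0,85,0,0,-0.3,0,85,0,0,-0.7,0,85,0,0,-1,0,85,0,0,-1,0,85,0,0,-0.4,0,85,0,0,0,0],
)

```text
time: 20.67
tcp_pos: [0.573, 0.1629, 0.1624]
tool_rot: [0.97, -0.244, 0.003, -0.001]
force: [0.3, 0.2, -0.6]
grip_width: 0.085
```

```bash
python3 - <<'E'
from h import *
s,p,f=st(); print(s['force'],p,f)
a=plan(.691,-.0226,.13)
E
```

```text
[ 0.29809704  0.15453785 -0.63961048] [0.57295917 0.16289748 0.16243805] -28.19672156366181
now [0.573  0.1629 0.1624] -28.2 -> [ 0.691  -0.0227  0.1299] -28.2 10 rows
85, 0.77, 0.43, 0.13, -0, 85, 0.76, 0.43, 0.13, -0, 85, 0.77, 0.43, 0.13, -0, 85, 0.77, 0.43, 0.13, -0, 85, 0.76, 0.43, 0.13, -0, 85, 0.77, 0.44, 0.13, -0, 85, 0.77, 0.43, 0.13, -0, 85, 0.76, 0.43, 0.13, -0, 85, 0.77, 0.43, 0.13, -0, 85, 0.77, 0.43, 0.13, -0
```

>>> arm_command(
  series=[85,0.77,0.43,0,0,85,0.76,0.43,0,0,85,0.77,0.43,0.13,0,85,0.77,0.43,0.13,0,85,0.76,0.43,0.13,0,85,0.77,0.44,0.13,0,85,0.77,0.43,0.13,0,85,0.76,0.43,0.13,0,85,0.77,0.43,0.25,0,85,0.77,0.43,0.25,0,85,0,0,0,0,85,0,0,0,0],
)

```text
time: 21.67
tcp_pos: [0.6876, -0.0238, 0.1235]
tool_rot: [0.97, -0.244, -0.002, 0.0]
force: [-0.2, -0.4, -0.0]
grip_width: 0.085
```

```bash
python3 - <<'E'
from h import *
wsave('w9')
save('scene','s13');crop('s13',290,170,200,150,4,'c24')
E
```

```text
[ 0.6876 -0.0238  0.1235] -28.29
```

View pics/w9.png

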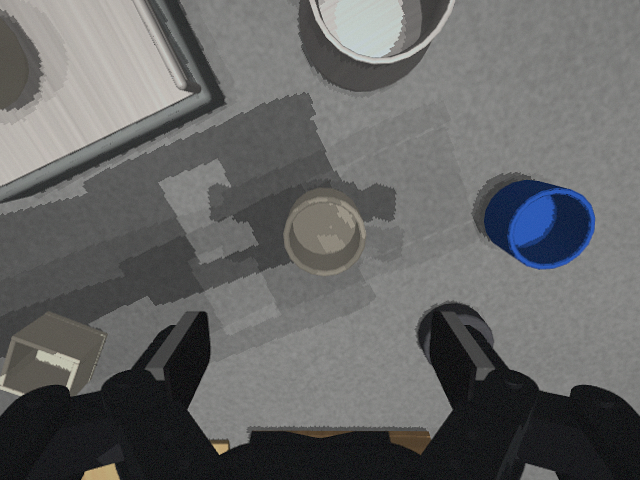

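View pics/c24.png

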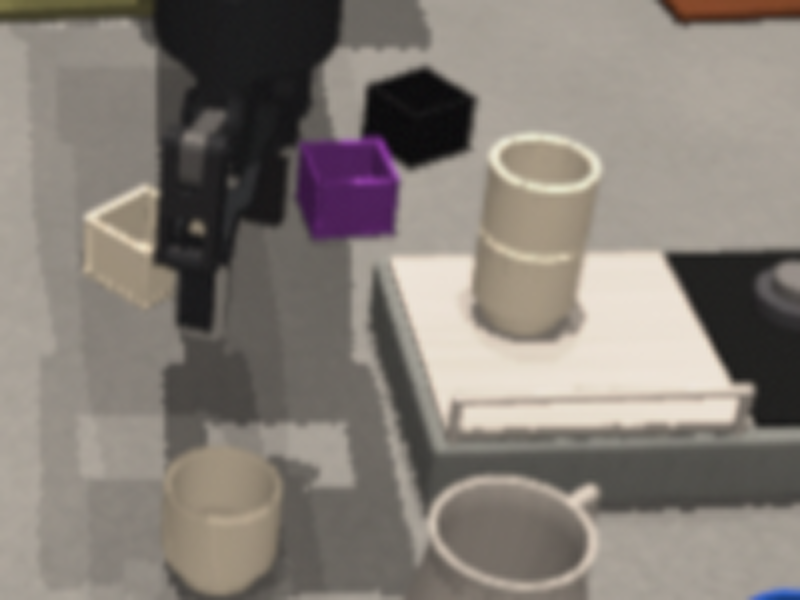

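```bash
python3 - <<'E'
from h import *
d=dict(np.load('pics/w9.npz'))
crop('w9',270,175,110,110,6,'c25')
print(pts_plane(d,[(325,233.5),(284,233.5),(366,233.5),(552,229)],.054))
a=plan(.6905,-.0225,.02)
E
```

```text
[[ 0.6923494  -0.02056394  0.054     ]
 [ 0.6682678  -0.00761485  0.054     ]
 [ 0.71640411 -0.03350349  0.054     ]
 [ 0.8249234  -0.08844931  0.054     ]]
now [ 0.6879 -0.0225  0.125 ] -28.19 -> [ 0.6904 -0.0225  0.02  ] -28.19 5 rows
85, 0.02, -0.01, 0.84, -0, 85, 0.02, -0.01, 0.84, -0, 85, 0.02, -0.01, 0.84, -0, 85, 0.01, -0.01, 0.84, -0, 85, 0.02, -0.01, 0.84, -0
```

View pics/c25.png

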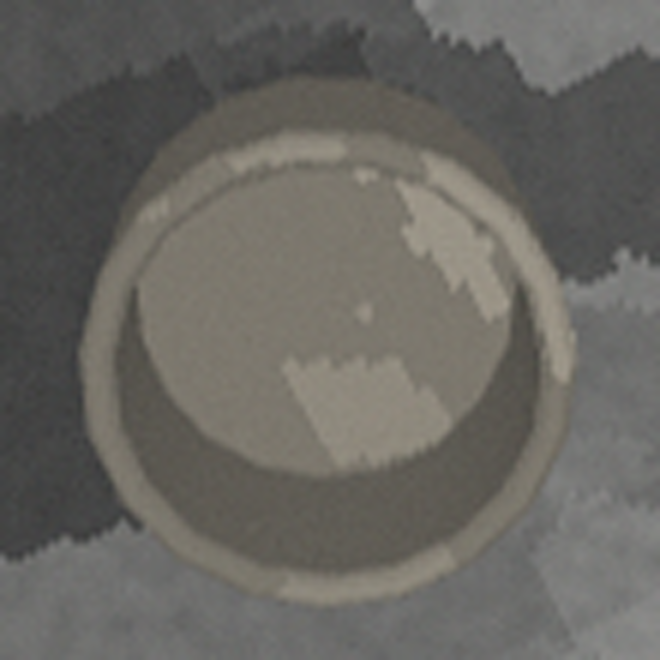

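>>> arm_command(
  series=[85,0.03,0,0.84,0,85,0.03,-0.01,0.84,0,85,0.03,-0.01,0.84,0,85,0.02,0,0.84,0,85,0.03,0,0.84,0,85,0,0,0,0,85,0,0,0,0,85,0,0,0,0,85,0,0,0,0],
)

```text
time: 22.52
tcp_pos: [0.6935, -0.024, 0.0238]
tool_rot: [0.97, -0.243, 0.002, -0.0]
force: [0.1, -0.2, 1.3]
grip_width: 0.0851
```

```bash
python3 - <<'E'
from h import *
wsave('w10')
a=plan(.6912,-.0223,-.016,n=3)
E
```

```text
[ 0.6935 -0.024   0.0238] -28.17
now [ 0.6935 -0.0241  0.0238] -28.18 -> [ 0.6911 -0.0223 -0.016 ] -28.18 3 rows
85, -0.04, -0.01, 0.53, -0, 85, -0.04, -0, 0.53, -0, 85, -0.04, -0.01, 0.53, -0
```

View pics/w10.png

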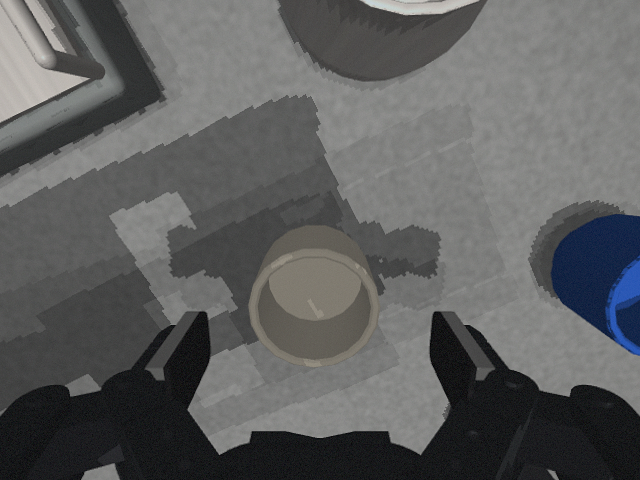

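>>> arm_command(
  series=[85,-0.04,0,0.53,0,85,-0.04,0,0.53,0,85,-0.04,0,0.53,0,85,0,0,0,0,85,0,0,0,0,45,0,0,0,0,45,0,0,0,0,45,0,0,0,0,45,0,0,0,0,45,0,0,0,0,45,0,0,0,0,45,0,0,0,0],
  newtons=40,
)

```text
time: 23.57
tcp_pos: [0.6903, -0.023, -0.0174]
tool_rot: [0.97, -0.244, 0.001, -0.0]
force: [0.2, 0.8, 4.1]
grip_width: 0.0558
```

```bash
python3 - <<'E'
from h import *
s,p,f=st(); print(s['force'],p,f,s['grip_width'])
save('scene','s14');crop('s14',280,230,140,110,5,'c26')
EE=0
a=plan(z=.18,op=45,n=9)
a=plan(.553,.118,.18,frm=a,op=45)
E
```

```text
[0.1646065  0.80316373 4.13140137] [ 0.69031637 -0.02301362 -0.01742527] -28.19559660660708 0.05580293537191118
now [ 0.6903 -0.023  -0.0174] -28.2 -> [ 0.6903 -0.023   0.1801] -28.2 9 rows
45, 0, 0, -0.88, -0, 45, 0, 0, -0.87, -0, 45, 0, 0, -0.88, -0, 45, 0, 0, -0.88, -0, 45, 0, 0, -0.88, -0, 45, 0, 0, -0.87, -0, 45, 0, 0, -0.88, -0, 45, 0, 0, -0.88, -0, 45, 0, 0, -0.88, -0
now [ 0.6903 -0.023   0.1801] -28.2 -> [0.553  0.1181 0.1801] -28.2 9 rows
45, -0.83, -0.26, 0, -0, 45, -0.84, -0.27, 0, -0, 45, -0.83, -0.26, 0, -0, 45, -0.84, -0.27, 0, -0, 45, -0.83, -0.26, 0, -0, 45, -0.83, -0.26, 0, -0, 45, -0.84, -0.27, 0, -0, 45, -0.83, -0.26, 0, -0, 45, -0.84, -0.27, 0, -0
```

View pics/c26.png

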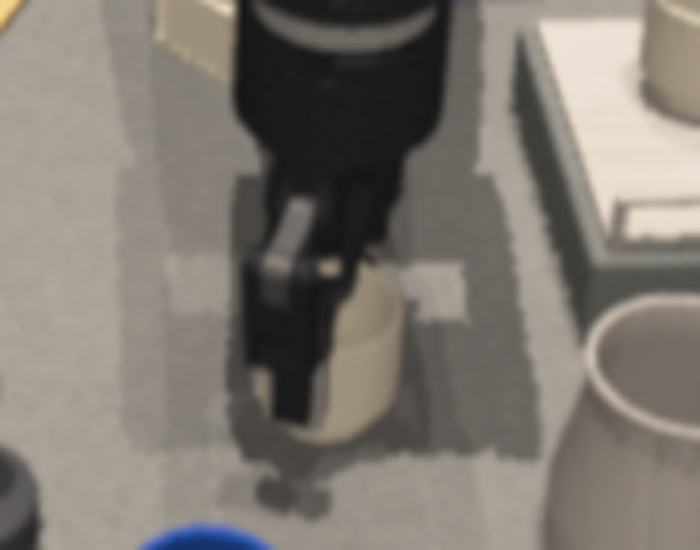

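>>> arm_command(
  series=[45,0,0,-0.4,0,45,0,0,-0.87,0,45,0,0,-0.88,0,45,0,0,-0.88,0,45,0,0,-0.88,0,45,0,0,-0.87,0,45,0,0,-0.88,0,45,0,0,-0.88,0,45,0,0,-0.88,0,45,0,0,-0.48,0],
)

```text
time: 24.45
tcp_pos: [0.6899, -0.0229, 0.182]
tool_rot: [0.97, -0.244, 0.001, -0.0]
force: [-0.0, 0.8, -0.6]
grip_width: 0.0558
```

>>> arm_command(
  series=[45,-0.83,-0.26,0,0,45,-0.84,-0.27,0,0,45,-0.83,-0.26,0,0,45,-0.84,-0.27,0,0,45,-0.83,-0.26,0,0,45,-0.83,-0.26,0,0,45,-0.84,-0.27,0,0,45,-0.83,-0.26,0,0,45,-0.84,-0.27,0,0,45,0,0,0,0,45,0,0,0,0,45,0,0,0,0],
)

```text
time: 25.45
tcp_pos: [0.5519, 0.118, 0.1786]
tool_rot: [0.97, -0.243, -0.0, 0.0]
force: [-0.7, 0.6, -0.6]
grip_width: 0.0557
```

```bash
python3 - <<'E'
from h import *
wsave('w11'); s,p,f=st(); print(s['force'],s['grip_width'])
crop('w11',220,30,200,200,4,'c27')
E
```

```text
[0.5519 0.118  0.1786] -28.18
[ 0.23271469  0.94845905 -0.67486961] 0.05590499112554539
```

View pics/c27.png

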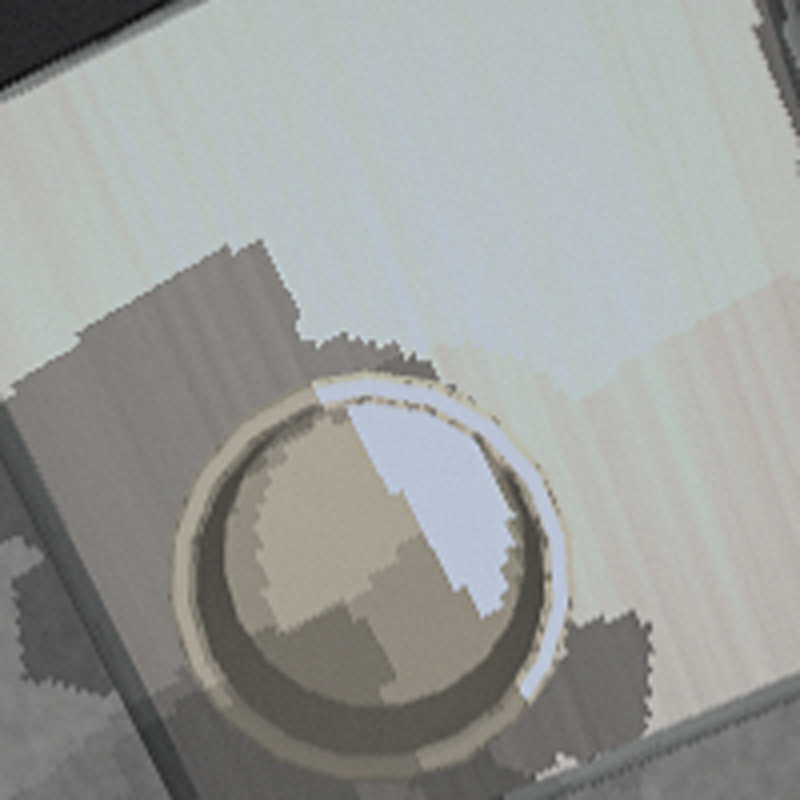

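```bash
python3 - <<'E'
from h import *
d=dict(np.load('pics/w11.npz'))
p=pts_plane(d,[(313.1,173.6),(220+172/4,173.6),(220+573/4,173.6)],.145);print(p,np.linalg.norm(p[1]-p[2]))
a=plan(.5717,.1627,.18,op=45,n=3)
a=plan(.5717,.1627,.125,op=45,n=4,frm=a)
E
```

```text
[[0.57144362 0.16334665 0.145     ]
 [0.54754338 0.17614749 0.145     ]
 [0.5953605  0.15049578 0.145     ]] 0.05426312721832909
now [0.5522 0.1178 0.1787] -28.22 -> [0.5717 0.1627 0.18  ] -28.22 3 rows
45, -0.05, -0.65, -0.02, -0, 45, -0.06, -0.65, -0.01, -0, 45, -0.05, -0.65, -0.02, -0
now [0.5717 0.1627 0.18  ] -28.22 -> [0.5717 0.1627 0.125 ] -28.22 4 rows
45, -0, -0, 0.55, -0, 45, -0, -0, 0.55, -0, 45, -0, -0, 0.55, -0, 45, -0, -0, 0.55, -0
```

>>> arm_command(
  series=[45,-0.05,-0.64,0,0,45,-0.06,-0.64,0,0,45,-0.05,-0.64,0,0,45,0,0,0,0,45,0,0,0.5,0,45,0,0,0.55,0,45,0,0,0.5,0,45,0,0,0,0,45,0,0,0,0,45,0,0,0,0],
)

```text
time: 26.33
tcp_pos: [0.571, 0.1621, 0.1399]
tool_rot: [0.97, -0.244, -0.0, 0.0]
force: [1.3, 0.1, -0.5]
grip_width: 0.0558
```

```bash
python3 - <<'E'
from h import *
s,p,f=st(); print(s['force'],p,f)
e=save('scene','s15');crop('s15',360,130,120,130,5,'c28')
X=p; print((proj(e,[[*p[:2],p[2]+.0174+.054],[.5717,.1627,.145]])-[360,130])*5)
E
```

```text
[ 1.32095217  0.12751057 -0.51924213] [0.57103751 0.16214017 0.13994365] -28.21955508520064
[[346.9892677  255.21768238]
 [325.1474132  402.03108318]]
```

View pics/c28.png

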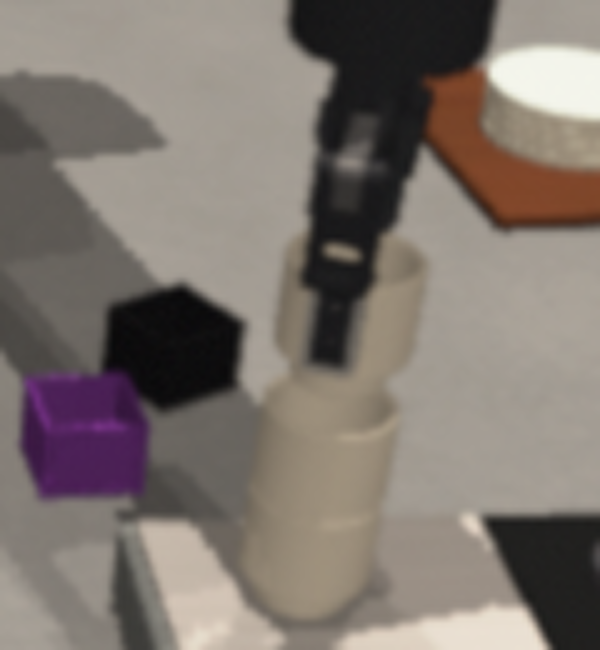

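>>> arm_command(
  series=[45,0.02,0.04,0.4,0,45,0,0,0.4,0,45,0,0,0.08,0,45,0,0,0,0,45,0,0,0,0],
)

```text
time: 26.8
tcp_pos: [0.5709, 0.1613, 0.1177]
tool_rot: [0.97, -0.244, -0.0, 0.0]
force: [0.5, -0.4, -0.9]
grip_width: 0.0556
```

>>> arm_command(
  series=[45,0,0,0.1,0,45,0,0,0,0,45,0,0,0,0],
)

```text
time: 27.05
tcp_pos: [0.5713, 0.1614, 0.1159]
tool_rot: [0.97, -0.244, 0.0, -0.0]
force: [0.4, 0.8, -0.7]
grip_width: 0.0555
```

>>> arm_command(
  series=[45,0,0,0.09,0,45,0,0,0,0,45,0,0,0,0],
)

```text
time: 27.3
tcp_pos: [0.5719, 0.1615, 0.1146]
tool_rot: [0.97, -0.244, 0.001, -0.0]
force: [0.4, -0.9, 2.7]
grip_width: 0.0557
```

```bash
python3 - <<'E'
from h import *
s,p,f=st(); print(s['force'],p,f)
e=save('scene','s16');crop('s16',360,130,120,130,5,'c29')
E
```

```text
[ 0.36240571 -0.92635298  2.65829307] [0.57190389 0.16154698 0.11456353] -28.194009718542564
```

View pics/c29.png

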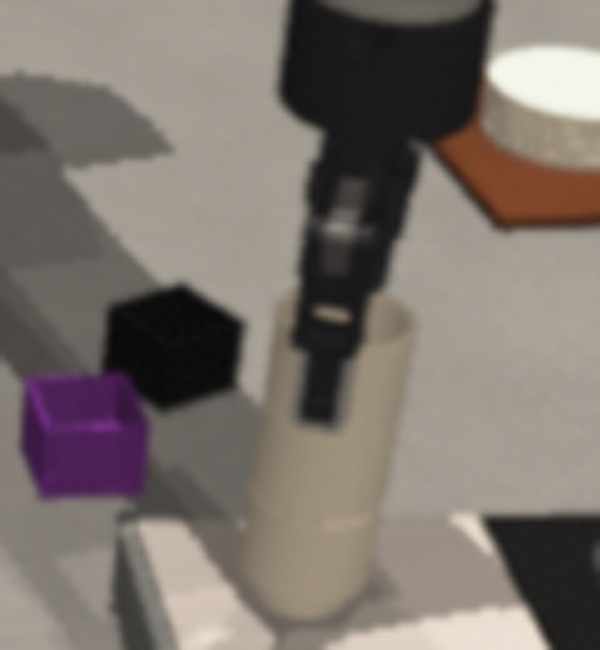

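>>> arm_command(
  series=[60,0,0,0,0,85,0,0,0,0,85,0,0,0,0,85,0,0,0,0,85,0,0,-0.3,0,85,0,0,-0.7,0,85,0,0,-1,0,85,0,0,-1,0,85,0,0,-0.8,0,85,0,0,0,0],
)

```text
time: 28.18
tcp_pos: [0.5741, 0.1619, 0.2151]
tool_rot: [0.97, -0.244, 0.005, -0.002]
force: [1.6, 0.7, 1.6]
grip_width: 0.0851
```

```bash
python3 - <<'E'
from h import *
s,p,f=st(); print(s['force'],p,f)
e=save('scene','s17');crop('s17',360,130,120,130,5,'c30')
t=dict(np.load('pics/t6.npz')); print(pts_plane(t,[(260,315),(232,347)],.04), pts_plane(t,[(266,269),(165,263)],.05))
a=plan(.422,.2275,.15)
E
```

```text
[1.59913947 0.74058118 1.63567272] [0.57405665 0.16191288 0.21514099] -28.193866580610894
[[0.38881163 0.11115953 0.04      ]
 [0.30790845 0.17972794 0.04      ]] [[0.50569163 0.09783604 0.05      ]
 [0.51764387 0.35785581 0.05      ]]
now [0.573  0.1617 0.2124] -28.2 -> [0.422  0.2276 0.1501] -28.2 8 rows
85, -0.82, 0.07, 0.31, -0, 85, -0.82, 0.06, 0.31, -0, 85, -0.82, 0.07, 0.32, -0, 85, -0.82, 0.07, 0.31, -0, 85, -0.82, 0.06, 0.31, -0, 85, -0.82, 0.07, 0.31, -0, 85, -0.83, 0.07, 0.31, -0, 85, -0.82, 0.06, 0.31, -0
```

View pics/c30.png

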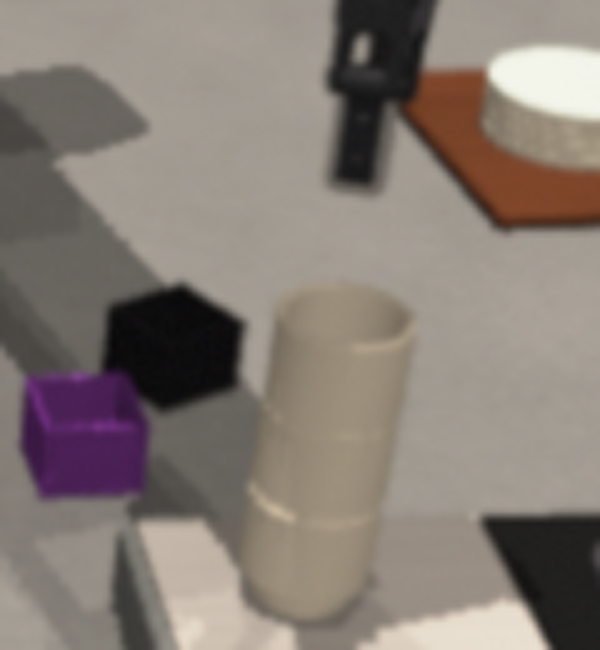

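Three cups are stacked straight. Now cup C at (0.422,0.228).

>>> arm_command(
  series=[85,-0.82,0.07,0,0,85,-0.82,0.06,0,0,85,-0.82,0.07,0,0,85,-0.82,0.07,0.3,0,85,-0.82,0.06,0.5,0,85,-0.82,0.07,0.6,0,85,-0.83,0.07,0.6,0,85,-0.82,0.06,0.5,0,85,0,0,0,0,85,0,0,0,0,85,0,0,0,0],
)

```text
time: 29.15
tcp_pos: [0.4204, 0.2272, 0.1459]
tool_rot: [0.97, -0.243, 0.0, 0.0]
force: [0.5, -0.2, 0.5]
grip_width: 0.0851
```

```bash
python3 - <<'E'
from h import *
wsave('w12')
crop('w12',270,165,120,120,6,'c31')
E
```

```text
[0.4204 0.2272 0.1459] -28.18
```

View pics/w12.png

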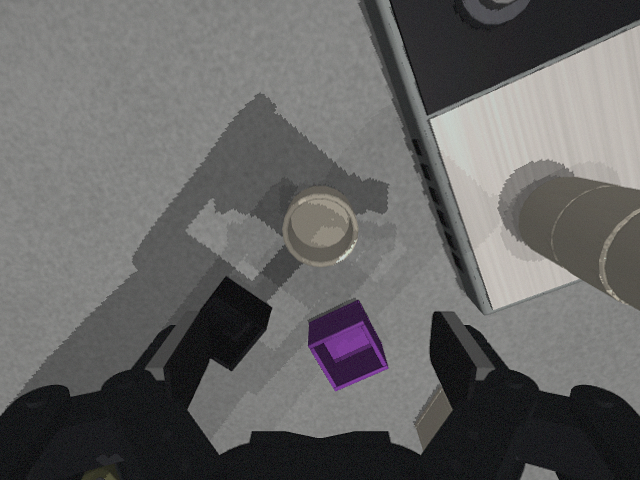

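View pics/c31.png

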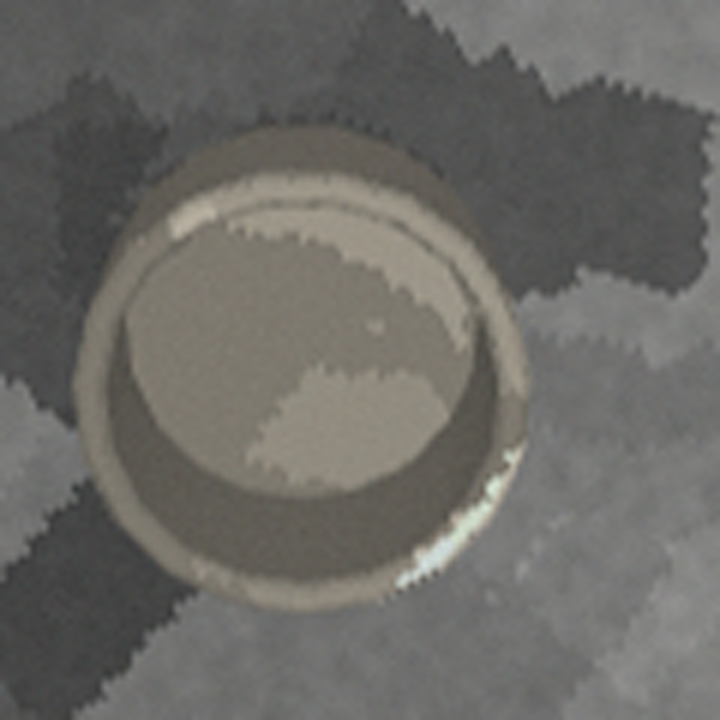

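```bash
python3 - <<'E'
from h import *
d=dict(np.load('pics/w12.npz'))
print(pts_plane(d,[(320.2,230.2)],.054))
X=pts_plane(d,[(320.2,230.2)],.054)[0]
a=plan(X[0],X[1],.022)
E
```

```text
[[0.42080389 0.22830609 0.054     ]]
now [0.421  0.2272 0.1465] -28.22 -> [0.4208 0.2284 0.022 ] -28.22 6 rows
85, -0, -0.01, 0.83, -0, 85, -0.01, -0, 0.83, -0, 85, -0, -0.01, 0.83, -0, 85, -0.01, -0, 0.83, -0, 85, -0, -0.01, 0.83, -0, 85, -0.01, -0.01, 0.83, -0
```

>>> arm_command(
  series=[85,0,-0.01,0.83,0,85,-0.01,0,0.83,0,85,0,-0.01,0.83,0,85,-0.01,0,0.83,0,85,0,-0.01,0.83,0,85,-0.01,-0.01,0.83,0,85,0,0,0,0,85,0,0,0,0,85,0,0,0,0],
)

```text
time: 29.95
tcp_pos: [0.4216, 0.2288, 0.023]
tool_rot: [0.97, -0.244, 0.001, -0.001]
force: [0.2, 0.3, -0.0]
grip_width: 0.0851
```

```bash
python3 - <<'E'
from h import *
wsave('w13')
a=plan(.4208,.2283,-.016,n=3)
E
```

```text
[0.4216 0.2288 0.023 ] -28.23
now [0.4218 0.229  0.0235] -28.22 -> [ 0.4209  0.2283 -0.016 ] -28.22 3 rows
85, -0.01, 0.01, 0.53, -0, 85, -0.01, 0.02, 0.52, -0, 85, -0, 0.01, 0.53, -0
```

View pics/w13.png

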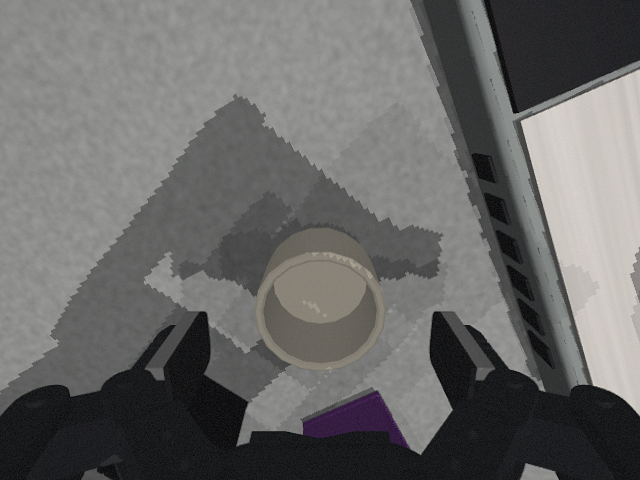

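>>> arm_command(
  series=[85,0,0.01,0.53,0,85,0,0.01,0.53,0,85,0,0.01,0.53,0,85,0,0,0,0,85,0,0,0,0,45,0,0,0,0,45,0,0,0,0,45,0,0,0,0,45,0,0,0,0,45,0,0,0,0,45,0,0,0,0,45,0,0,0,0],
  newtons=40,
)

```text
time: 31.0
tcp_pos: [0.4211, 0.2285, -0.0165]
tool_rot: [0.97, -0.244, 0.001, -0.001]
force: [-0.5, -0.5, 6.0]
grip_width: 0.0559
```

```bash
python3 - <<'E'
from h import *
s,p,f=st(); print(s['force'],p,f,s['grip_width'])
a=plan(z=.24,op=45,n=12)
E
```

```text
[-0.52311337 -0.5259129   5.96674246] [ 0.42106074  0.22849198 -0.01645375] -28.191640098500383 0.055910068853773184
now [ 0.4211  0.2285 -0.0165] -28.19 -> [0.4211 0.2285 0.24  ] -28.19 12 rows
45, 0, 0, -0.85, -0, 45, 0, 0, -0.86, -0, 45, 0, 0, -0.85, -0, 45, 0, 0, -0.86, -0, 45, 0, 0, -0.85, -0, 45, 0, 0, -0.86, -0, 45, 0, 0, -0.85, -0, 45, 0, 0, -0.86, -0, 45, 0, 0, -0.85, -0, 45, 0, 0, -0.86, -0, 45, 0, 0, -0.85, -0, 45, 0, 0, -0.86, -0
```

>>> arm_command(
  series=[45,0,0,-0.4,0,45,0,0,-0.86,0,45,0,0,-0.85,0,45,0,0,-0.86,0,45,0,0,-0.85,0,45,0,0,-0.86,0,45,0,0,-0.85,0,45,0,0,-0.86,0,45,0,0,-0.85,0,45,0,0,-0.86,0,45,0,0,-0.85,0,45,0,0,-0.6,0],
)

```text
time: 32.0
tcp_pos: [0.4198, 0.2279, 0.2232]
tool_rot: [0.97, -0.244, 0.001, -0.001]
force: [1.0, 0.2, -0.3]
grip_width: 0.0561
```

```bash
python3 - <<'E'
from h import *
a=plan(.55,.118,.22,op=45,n=8)
E
```

```text
now [0.4198 0.2279 0.2232] -28.19 -> [0.55   0.1179 0.22  ] -28.19 8 rows
45, 0.83, 0.18, 0.02, -0, 45, 0.84, 0.17, 0.01, -0, 45, 0.83, 0.18, 0.02, -0, 45, 0.83, 0.18, 0.01, -0, 45, 0.84, 0.17, 0.02, -0, 45, 0.83, 0.18, 0.02, -0, 45, 0.83, 0.18, 0.01, -0, 45, 0.84, 0.18, 0.02, -0
```

>>> arm_command(
  series=[45,0.83,0.18,0,0,45,0.84,0.17,0,0,45,0.83,0.18,0,0,45,0.83,0.18,0,0,45,0.84,0.17,0,0,45,0.83,0.18,0,0,45,0.83,0.18,0,0,45,0.84,0.18,0,0,45,0,0,0,0,45,0,0,0,0,45,0,0,0,0],
)

```text
time: 32.92
tcp_pos: [0.5491, 0.118, 0.2205]
tool_rot: [0.97, -0.244, -0.0, -0.0]
force: [-0.2, 0.2, -1.1]
grip_width: 0.0558
```

```bash
python3 - <<'E'
from h import *
wsave('w14'); s,p,f=st(); print(s['force'],s['grip_width'])
crop('w14',220,30,200,200,4,'c32')
E
```

```text
[0.5491 0.118  0.2205] -28.2
[ 0.30637013 -0.01971472 -1.49088707] 0.05609025238900146
```

View pics/c32.png

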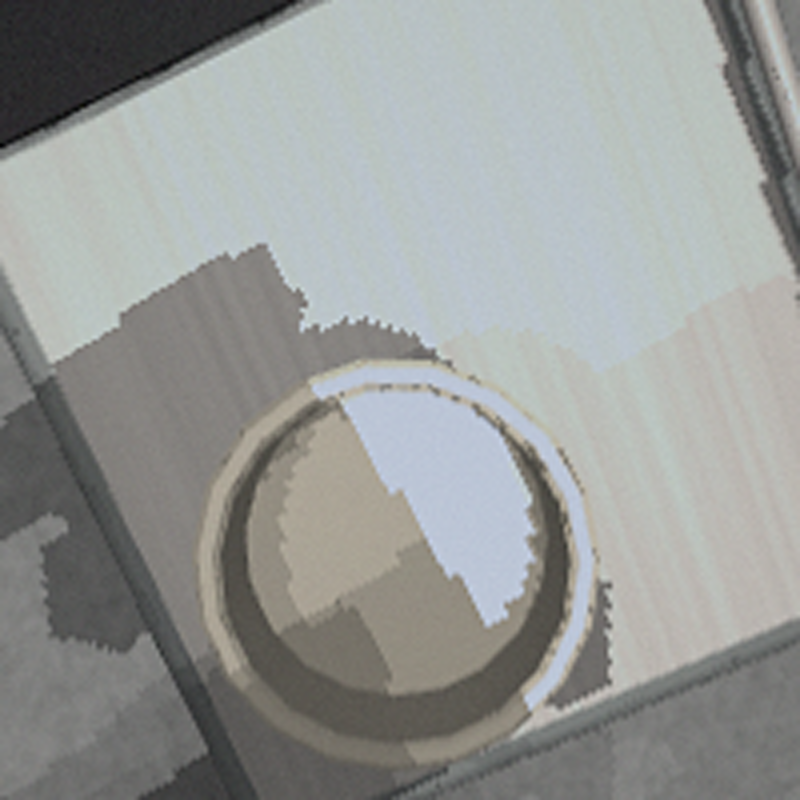

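```bash
python3 - <<'E'
from h import *
d=dict(np.load('pics/w14.npz'))
p=pts_plane(d,[(319.25,170.5)],.186);print(p)
a=plan(.5717,.1622,.22,op=45,n=3)
a=plan(.5717,.1622,.18,op=45,n=3,frm=a)
E
```

```text
[[0.57236985 0.16308891 0.186     ]]
now [0.5491 0.1182 0.2206] -28.16 -> [0.5718 0.1622 0.2201] -28.16 3 rows
45, -0.01, -0.66, 0.01, -0, 45, -0.01, -0.66, 0, -0, 45, -0.01, -0.66, 0.01, -0
now [0.5718 0.1622 0.2201] -28.16 -> [0.5718 0.1622 0.1801] -28.16 3 rows
45, -0, 0, 0.53, -0, 45, -0, 0, 0.54, -0, 45, -0, 0, 0.53, -0
```

>>> arm_command(
  series=[45,-0.01,-0.65,0,0,45,0,-0.66,0,0,45,0,-0.66,0,0,45,0,0,0,0,45,0,0,0.5,0,45,0,0,0.5,0,45,0,0,0.5,0,45,0,0,0,0,45,0,0,0,0,45,0,0,0,0],
)

```text
time: 33.8
tcp_pos: [0.5727, 0.1609, 0.1828]
tool_rot: [0.97, -0.244, -0.0, 0.0]
force: [0.6, -0.0, -0.9]
grip_width: 0.0556
```

```bash
python3 - <<'E'
from h import *
s,p,f=st(); print(s['force'],p,f)
e=save('scene','s18');crop('s18',360,110,120,130,5,'c33')
print((proj(e,[[*p[:2],p[2]+.0165+.054],[.5719,.1625,.186]])-[360,110])*5)
E
```

```text
[ 0.6068635  -0.00590235 -0.90720371] [0.57269941 0.160937   0.18275933] -28.227602552079425
[[361.23965956 259.034416  ]
 [339.34587859 413.31993436]]
```

View pics/c33.png

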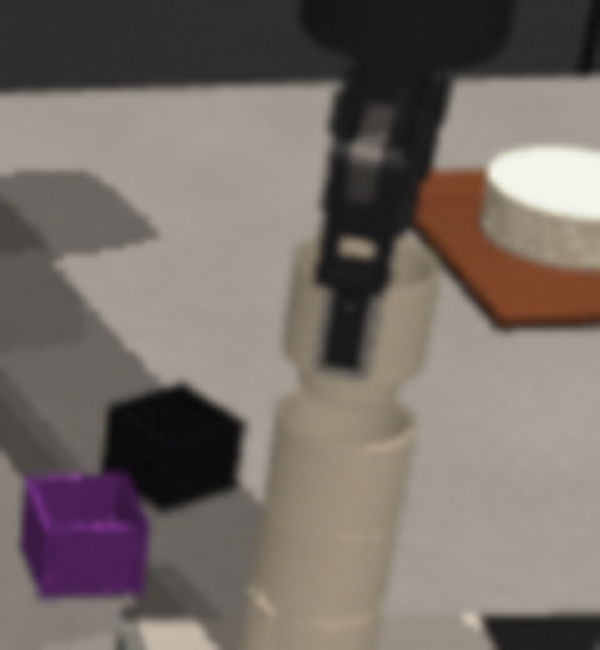

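>>> arm_command(
  series=[45,0,-0.05,0.4,0,45,0,0,0.4,0,45,0,0,0.12,0,45,0,0,0,0,45,0,0,0,0],
)

```text
time: 34.27
tcp_pos: [0.5731, 0.1623, 0.1593]
tool_rot: [0.97, -0.244, -0.001, 0.0]
force: [-0.0, 0.5, -0.7]
grip_width: 0.056
```

>>> arm_command(
  series=[45,0,0,0.08,0,45,0,0,0,0,45,0,0,0,0],
)

```text
time: 34.52
tcp_pos: [0.5736, 0.1624, 0.1583]
tool_rot: [0.97, -0.244, 0.0, -0.0]
force: [-0.3, 0.3, -1.0]
grip_width: 0.0559
```

>>> arm_command(
  series=[45,0,0,0.08,0,45,0,0,0,0,45,0,0,0,0],
)

```text
time: 34.77
tcp_pos: [0.5739, 0.1625, 0.1566]
tool_rot: [0.97, -0.244, 0.001, -0.0]
force: [0.8, 0.0, 0.1]
grip_width: 0.056
```

```bash
python3 - <<'E'
from h import *
s,p,f=st(); print(s['force'],p,f)
e=save('scene','s19');crop('s19',360,110,120,130,5,'c34')
E
```

```text
[0.84029592 0.04898142 0.06995067] [0.57391802 0.162452   0.1566015 ] -28.198238350690083
```

View pics/c34.png

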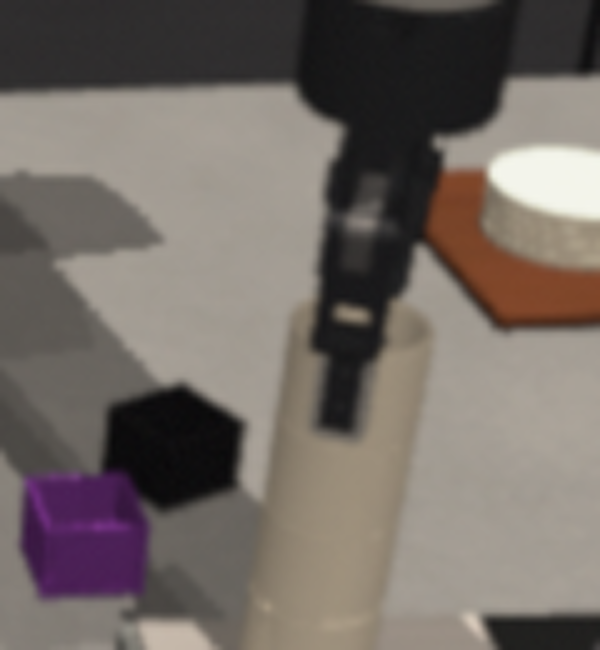

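>>> arm_command(
  series=[45,0,0,0.05,0,45,0,0,0,0,45,0,0,0,0],
)

```text
time: 35.07
tcp_pos: [0.5741, 0.1626, 0.1565]
tool_rot: [0.97, -0.244, 0.001, -0.0]
force: [-0.3, 0.0, 5.2]
grip_width: 0.0558
```

>>> arm_command(
  series=[60,0,0,0,0,85,0,0,0,0,85,0,0,0,0,85,0,0,0,0,85,0,0,-0.3,0,85,0,0,-0.7,0,85,0,0,-1,0,85,0,0,-0.9,0,85,0,0,-0.5,0,85,0,0,0,0],
)

```text
time: 35.9
tcp_pos: [0.5754, 0.1628, 0.2444]
tool_rot: [0.97, -0.244, 0.003, -0.002]
force: [0.7, 0.1, -0.6]
grip_width: 0.085
```

```bash
python3 - <<'E'
from h import *
s,p,f=st(); print(s['force'],p,f)
e=save('scene','s20');crop('s20',300,90,180,180,4,'c35')
save('top','t20')
crop('t20',160,190,200,150,4,'c36')
a=plan(.43,.03,.2)
E
```

```text
[ 0.70878335  0.05062189 -0.55792235] [0.57538886 0.16278975 0.24439218] -28.19361047965219
now [0.5734 0.1624 0.2397] -28.19 -> [0.4301 0.0299 0.1999] -28.19 9 rows
85, -0.28, 0.82, 0.18, -0, 85, -0.29, 0.82, 0.17, -0, 85, -0.28, 0.82, 0.18, -0, 85, -0.29, 0.82, 0.18, -0, 85, -0.28, 0.82, 0.17, -0, 85, -0.28, 0.82, 0.18, -0, 85, -0.29, 0.82, 0.17, -0, 85, -0.28, 0.82, 0.18, -0, 85, -0.28, 0.82, 0.18, -0
```

View pics/c35.png

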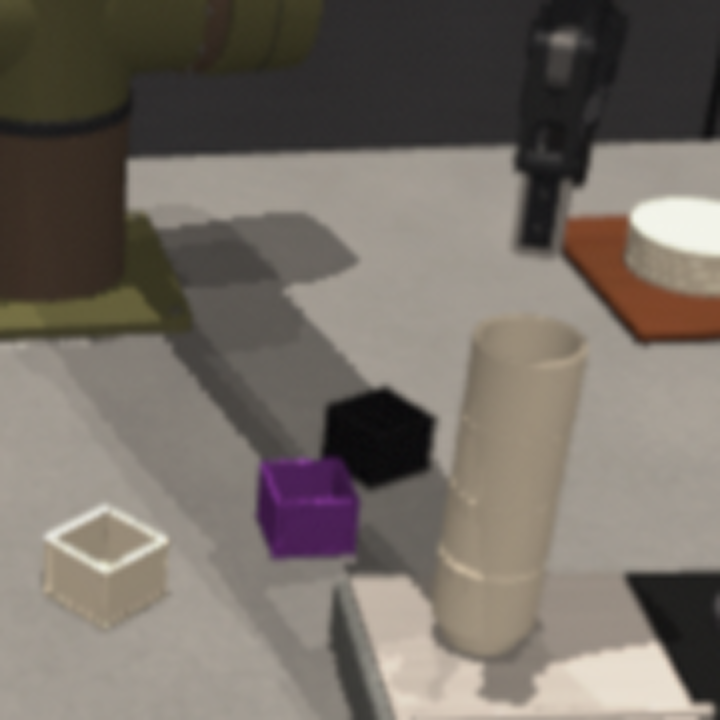

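View pics/c36.png

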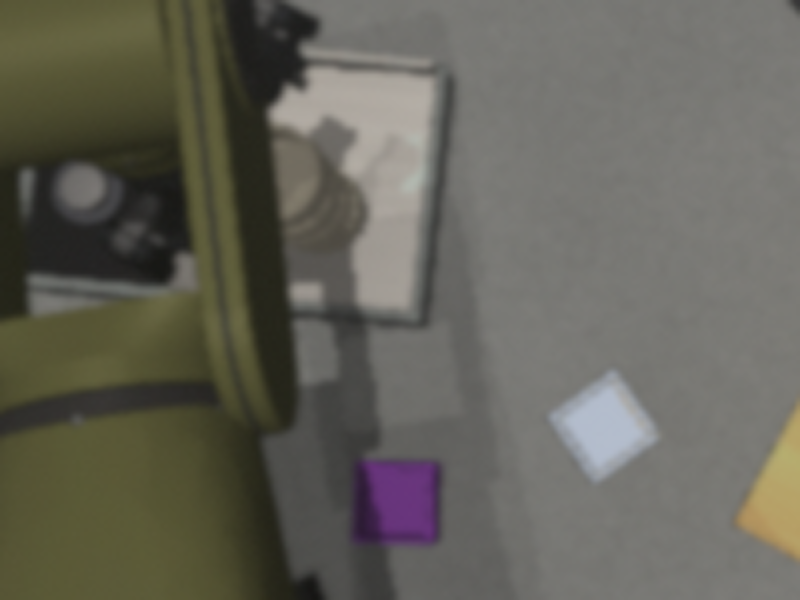

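Four cups now stand nested on the warmer. The pot is still at (311,296) in the top view. I'll go over it, turning the jaws square to its sides.

```bash
python3 - <<'E'
from h import *
a=plan(.438,-.0194,.22,-53.7)
a=plan(.438,-.0194,.13,frm=a)
E
```

```text
now [0.5734 0.1624 0.2397] -28.19 -> [ 0.438  -0.0194  0.2199] -53.99 10 rows
85, -0.13, 0.9, 0.08, 0.43, 85, -0.1, 0.9, 0.08, 0.43, 85, -0.05, 0.9, 0.08, 0.43, 85, -0.01, 0.91, 0.08, 0.43, 85, 0.03, 0.91, 0.07, 0.43, 85, 0.07, 0.9, 0.08, 0.43, 85, 0.11, 0.9, 0.08, 0.43, 85, 0.15, 0.9, 0.08, 0.43, 85, 0.19, 0.88, 0.08, 0.43, 85, 0.23, 0.88, 0.08, 0.43
now [ 0.438  -0.0194  0.2199] -53.99 -> [ 0.438  -0.0194  0.1299] -53.99 4 rows
85, -0, -0, 0.9, -0, 85, -0, -0, 0.9, -0, 85, -0, -0, 0.9, -0, 85, -0, -0, 0.9, -0
```

>>> arm_command(
  series=[85,-0.13,0.9,0,0.43,85,-0.1,0.9,0,0.43,85,-0.05,0.9,0,0.43,85,-0.01,0.91,0,0.43,85,0.03,0.91,0.07,0.43,85,0.07,0.9,0.08,0.43,85,0.11,0.9,0.08,0.43,85,0.15,0.9,0.08,0.43,85,0.19,0.88,0.08,0.42,85,0.23,0.88,0.08,0.42,85,0,0,0.9,0,85,0,0,0.9,0],
)

```text
time: 37.0
tcp_pos: [0.4374, -0.0203, 0.1818]
tool_rot: [0.891, -0.454, 0.0, -0.0]
force: [-0.1, 0.1, 0.4]
grip_width: 0.0851
```

>>> arm_command(
  series=[85,0,0,0.9,0,85,0,0,0.9,0,85,0,0,0,0,85,0,0,0,0,85,0,0,0,0],
)

```text
time: 37.42
tcp_pos: [0.4381, -0.0194, 0.1382]
tool_rot: [0.892, -0.453, -0.0, 0.0]
force: [1.0, 0.4, 1.0]
grip_width: 0.0853
```

```bash
python3 - <<'E'
from h import *
wsave('w15')
crop('w15',260,160,130,130,5,'c37')
E
```

```text
[ 0.4381 -0.0194  0.1382] -53.87
```

View pics/w15.png

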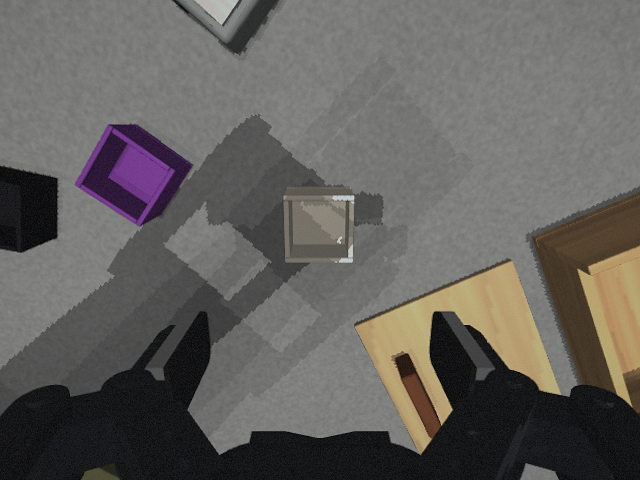

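View pics/c37.png

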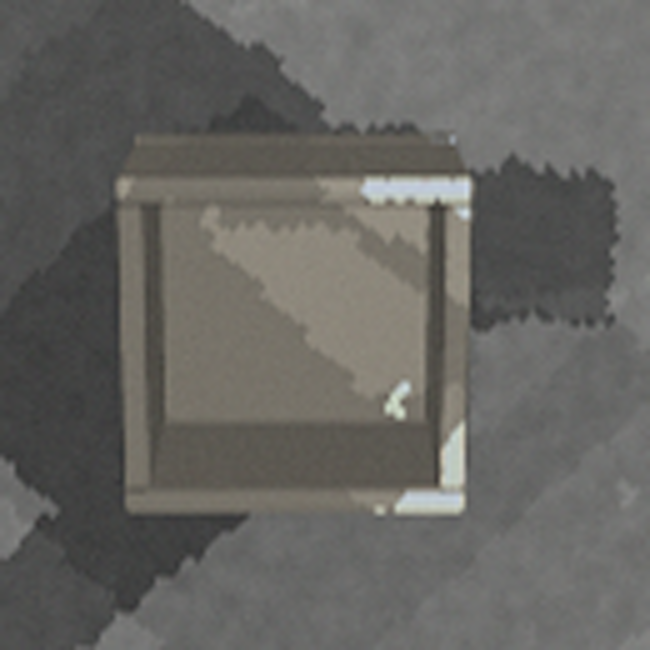

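```bash
python3 - <<'E'
from h import *
d=dict(np.load('pics/w15.npz'))
c=np.array([(115,178),(472,178),(465,515),(125,515)])/5+[260,160]
P=pts_plane(d,c,.04);print(P.mean(0)); v=np.diff(P,axis=0);print(np.linalg.norm(v,axis=1),np.degrees(np.arctan2(v[:,1],v[:,0])))
X=P.mean(0)
a=plan(X[0],X[1],.018)
E
```

```text
[ 0.43728224 -0.01946584  0.04      ]
[0.05159567 0.05191515 0.0519404 ] [ -53.91095387 -143.5021153   126.08247618]
now [ 0.4387 -0.0195  0.1391] -53.87 -> [ 0.4371 -0.0195  0.0179] -53.87 5 rows
85, -0.01, 0.01, 0.97, -0, 85, -0, 0.01, 0.97, -0, 85, -0.01, 0.01, 0.97, -0, 85, -0.01, 0.01, 0.97, -0, 85, -0.01, 0.01, 0.97, -0
```

Pot measured at (0.437,-0.019): 51.6–51.9 mm sides and jaws square to it. Descending.

>>> arm_command(
  series=[85,-0.01,0.01,0.97,0,85,0,0.01,0.97,0,85,-0.01,0.01,0.97,0,85,-0.01,0.01,0.97,0,85,-0.01,0.01,0.97,0,85,0,0,0,0,85,0,0,0,0,85,0,0,0,0],
)

```text
time: 38.13
tcp_pos: [0.4383, -0.0196, 0.019]
tool_rot: [0.892, -0.453, 0.002, -0.001]
force: [0.9, -0.2, 0.2]
grip_width: 0.0848
```

```bash
python3 - <<'E'
from h import *
wsave('w16')
a=plan(.4373,-.0195,-.023,n=3)
E
```

```text
[ 0.4383 -0.0196  0.019 ] -53.87
now [ 0.4386 -0.0197  0.0193] -53.87 -> [ 0.4372 -0.0195 -0.023 ] -53.87 3 rows
85, -0.01, 0.01, 0.56, -0, 85, -0.01, 0.02, 0.57, -0, 85, -0.02, 0.01, 0.56, -0
```

View pics/w16.png

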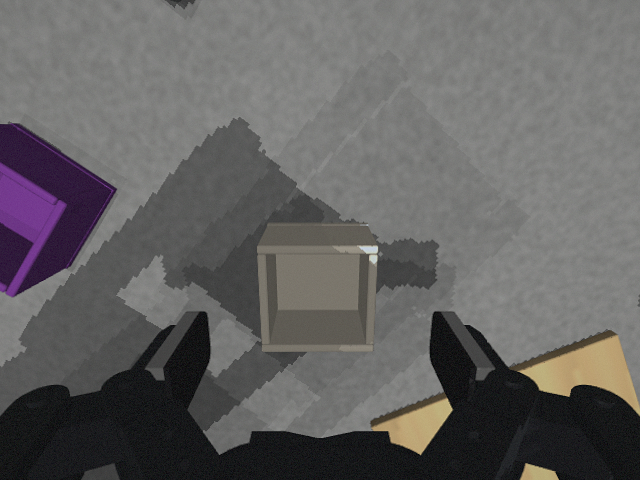

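>>> arm_command(
  series=[85,-0.01,0.01,0.56,0,85,-0.01,0.01,0.57,0,85,-0.01,0.01,0.56,0,85,0,0,0,0,85,0,0,0,0,40,0,0,0,0,40,0,0,0,0,40,0,0,0,0,40,0,0,0,0,40,0,0,0,0,40,0,0,0,0,40,0,0,0,0],
  newtons=40,
)

```text
time: 39.18
tcp_pos: [0.4369, -0.0195, -0.0239]
tool_rot: [0.892, -0.453, 0.001, -0.0]
force: [-0.1, -0.2, 6.1]
grip_width: 0.0516
```

```bash
python3 - <<'E'
from h import *
s,p,f=st(); print(s['force'],p,f,s['grip_width'])
save('scene','s21');crop('s21',270,170,110,100,6,'c38')
a=plan(z=.13,op=40,n=7)
a=plan(.565,-.2914,.13,-28.2,frm=a,op=40)
E
```

```text
[-0.08778685 -0.15402875  6.13557038] [ 0.43690096 -0.01947072 -0.02391967] -53.872446829392565 0.0515990289533964
now [ 0.4369 -0.0195 -0.024 ] -53.87 -> [ 0.4369 -0.0195  0.13  ] -53.87 7 rows
40, 0, 0, -0.88, -0, 40, 0, 0, -0.88, -0, 40, 0, 0, -0.88, -0, 40, 0, 0, -0.88, -0, 40, 0, 0, -0.88, -0, 40, 0, 0, -0.88, -0, 40, 0, 0, -0.88, -0
now [ 0.4369 -0.0195  0.13  ] -53.87 -> [ 0.5649 -0.2914  0.13  ] -28.13 13 rows
40, 0.91, 0.17, 0, -0.33, 40, 0.9, 0.21, 0, -0.33, 40, 0.89, 0.24, 0, -0.33, 40, 0.89, 0.27, 0, -0.33, 40, 0.87, 0.29, 0, -0.33, 40, 0.87, 0.33, 0, -0.33, 40, 0.85, 0.36, 0, -0.33, 40, 0.84, 0.39, 0, -0.33, 40, 0.83, 0.42, 0, -0.33, 40, 0.81, 0.44, 0, -0.33, 40, 0.79, 0.47, 0, -0.33, 40, 0.78, 0.5, 0, -0.33
40, 0.76, 0.53, 0, -0.33
```

View pics/c38.png

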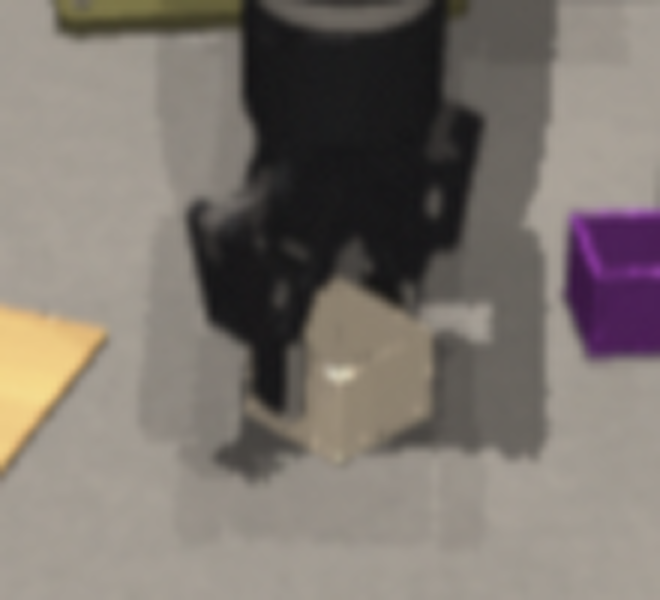

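>>> arm_command(
  series=[40,0,0,-0.4,0,40,0,0,-0.88,0,40,0,0,-0.88,0,40,0,0,-0.88,0,40,0,0,-0.88,0,40,0,0,-0.88,0,40,0,0,-0.88,0,40,0,0,-0.48,0],
)

```text
time: 39.9
tcp_pos: [0.4363, -0.0193, 0.1316]
tool_rot: [0.892, -0.453, 0.002, -0.001]
force: [0.8, -0.2, -2.1]
grip_width: 0.0513
```

>>> arm_command(
  series=[40,0.91,0.17,0,-0.33,40,0.9,0.21,0,-0.33,40,0.89,0.24,0,-0.33,40,0.89,0.27,0,-0.33,40,0.87,0.29,0,-0.33,40,0.87,0.33,0,-0.33,40,0.85,0.36,0,-0.33,40,0.84,0.39,0,-0.33,40,0.83,0.42,0,-0.33,40,0.81,0.44,0,-0.33,40,0.79,0.47,0,-0.33,40,0.78,0.5,0,-0.33],
)

```text
time: 40.9
tcp_pos: [0.5533, -0.2709, 0.1277]
tool_rot: [0.966, -0.259, -0.001, -0.0]
force: [0.4, 0.0, -0.7]
grip_width: 0.0518
```

>>> arm_command(
  series=[40,0.76,0.53,0,-0.33,40,0,0,0,0,40,0,0,0,0,40,0,0,0,0],
)

```text
time: 41.23
tcp_pos: [0.5627, -0.2905, 0.1277]
tool_rot: [0.97, -0.243, -0.001, -0.0]
force: [0.0, 0.6, -1.0]
grip_width: 0.0511
```

```bash
python3 - <<'E'
from h import *
wsave('w17'); s,p,f=st(); print(s['force'],s['grip_width'])
a=plan(.565,-.2914,.01,-28.2,op=40)
E
```

```text
[ 0.5627 -0.2905  0.1277] -28.16
[ 0.20808252  0.26848555 -1.29352244] 0.0512744847347091
now [ 0.5627 -0.2902  0.1279] -28.13 -> [ 0.5649 -0.2914  0.0101] -28.13 5 rows
40, 0.02, -0, 0.94, 0, 40, 0.02, -0, 0.95, 0, 40, 0.02, -0, 0.94, 0, 40, 0.02, -0, 0.94, 0, 40, 0.02, -0, 0.94, 0
```

View pics/w17.png

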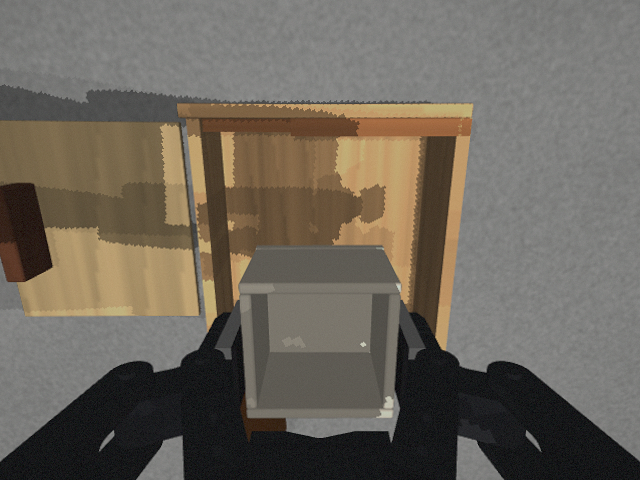

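>>> arm_command(
  series=[40,0.02,0,0.8,0,40,0.02,0,0.8,0,40,0.02,0,0.8,0,40,0.02,0,0.8,0,40,0.02,0,0.8,0,40,0,0,0.7,0,40,0,0,0,0,40,0,0,0,0,40,0,0,0,0],
)

```text
time: 42.03
tcp_pos: [0.5662, -0.2922, 0.0123]
tool_rot: [0.97, -0.243, 0.001, 0.0]
force: [0.2, -0.7, -0.8]
grip_width: 0.0512
```

>>> arm_command(
  series=[40,0,0,0.3,0,40,0,0,0.25,0,40,0,0,0,0,40,0,0,0,0,40,0,0,0,0],
)

```text
time: 42.45
tcp_pos: [0.5656, -0.2924, -0.0026]
tool_rot: [0.97, -0.243, 0.0, 0.0]
force: [0.5, -0.3, -0.7]
grip_width: 0.0513
```

>>> arm_command(
  series=[40,0,0,0.2,0,40,0,0,0.2,0,40,0,0,0.1,0,40,0,0,0,0,40,0,0,0,0],
)

```text
time: 42.87
tcp_pos: [0.5652, -0.2921, -0.0158]
tool_rot: [0.97, -0.243, -0.0, -0.0]
force: [-0.4, -0.5, -1.0]
grip_width: 0.0511
```

>>> arm_command(
  series=[40,0,0,0.08,0,40,0,0,0,0,40,0,0,0,0],
)

```text
time: 43.12
tcp_pos: [0.5656, -0.2923, -0.0172]
tool_rot: [0.97, -0.243, -0.0, -0.0]
force: [-0.1, 0.5, -0.8]
grip_width: 0.0515
```

>>> arm_command(
  series=[40,0,0,0.05,0,40,0,0,0,0,40,0,0,0,0],
)

```text
time: 43.37
tcp_pos: [0.5659, -0.2926, -0.0179]
tool_rot: [0.97, -0.243, 0.0, 0.0]
force: [-0.8, 0.7, 1.6]
grip_width: 0.0516
```

>>> arm_command(
  series=[40,0,0,0.03,0,40,0,0,0,0,40,0,0,0,0],
)

```text
time: 43.62
tcp_pos: [0.5659, -0.2926, -0.0179]
tool_rot: [0.97, -0.243, 0.0, 0.0]
force: [-2.8, 1.2, 6.8]
grip_width: 0.0515
```

The pot sits on the floor (contact at TCP z = -0.0179, as computed). Releasing and rising.

>>> arm_command(
  series=[60,0,0,0,0,68,0,0,0,0,68,0,0,0,0,68,0,0,0,0,68,0,0,-0.3,0,68,0,0,-0.7,0,68,0,0,-1,0,68,0,0,-1,0,68,0,0,-1,0,68,0,0,-1,0,68,0,0,-1,0,68,0,0,-1,0],
)

```text
time: 44.62
tcp_pos: [0.5655, -0.2922, 0.1575]
tool_rot: [0.97, -0.243, 0.0, 0.0]
force: [0.7, 0.3, -0.4]
grip_width: 0.0678
```

```bash
python3 - <<'E'
from h import *
s,p,f=st(); print(s['force'],p,f)
save('scene','s22');crop('s22',110,150,200,170,4,'c39')
wsave('w18')
a=plan(.56,.25,.24)
E
```

```text
[ 0.71919017  0.27298509 -0.39373931] [ 0.56547459 -0.29223566  0.15754859] -28.133266359214893
[ 0.5684 -0.294   0.1643] -28.13
now [ 0.5685 -0.2941  0.1626] -28.14 -> [0.56   0.2499 0.2401] -28.14 23 rows
85, -0.46, -0.83, -0.13, -0, 85, -0.46, -0.83, -0.14, -0, 85, -0.46, -0.82, -0.13, -0, 85, -0.46, -0.83, -0.14, -0, 85, -0.46, -0.83, -0.13, -0, 85, -0.46, -0.83, -0.14, -0, 85, -0.46, -0.82, -0.13, -0, 85, -0.45, -0.83, -0.14, -0, 85, -0.46, -0.83, -0.13, -0, 85, -0.46, -0.83, -0.14, -0, 85, -0.46, -0.82, -0.13, -0, 85, -0.46, -0.83, -0.14, -0
85, -0.46, -0.83, -0.13, -0, 85, -0.46, -0.83, -0.13, -0, 85, -0.46, -0.82, -0.14, -0, 85, -0.46, -0.83, -0.13, -0, 85, -0.46, -0.83, -0.14, -0, 85, -0.46, -0.83, -0.13, -0, 85, -0.46, -0.82, -0.14, -0, 85, -0.46, -0.83, -0.13, -0, 85, -0.46, -0.83, -0.14, -0, 85, -0.45, -0.83, -0.13, -0, 85, -0.46, -0.82, -0.14, -0
```

View pics/c39.png

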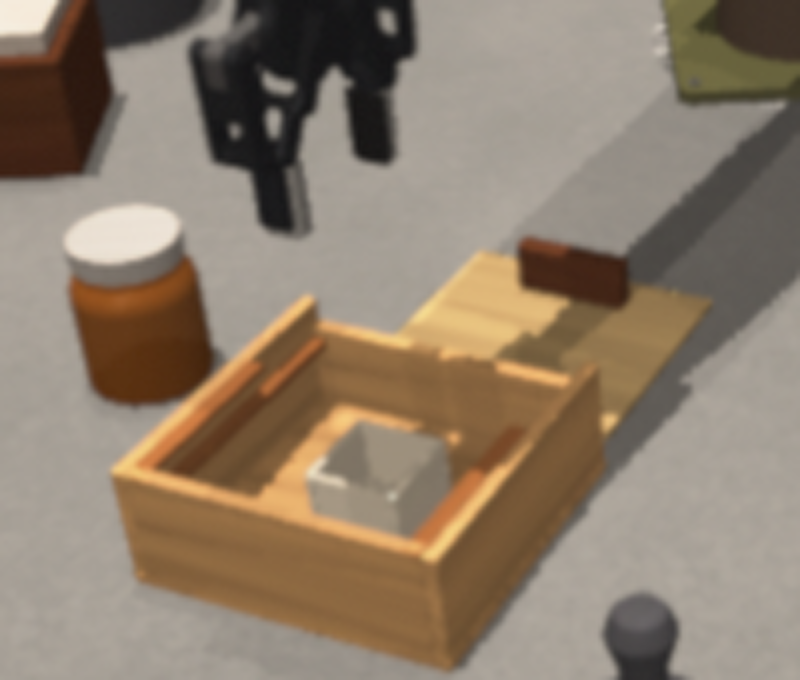

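View pics/w18.png

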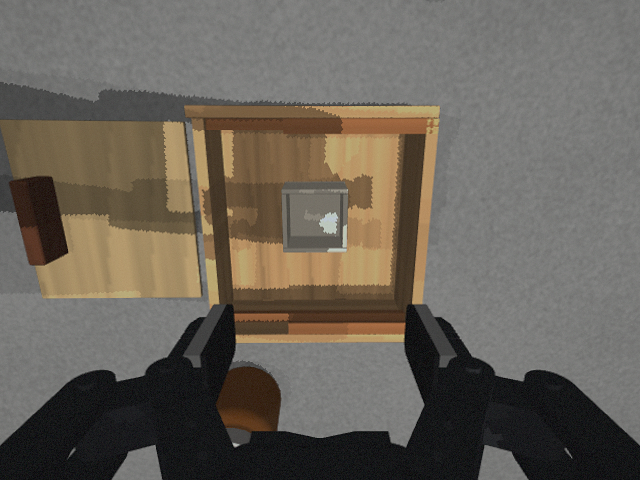

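The pot stands upright on the box floor, and the lid has a clear gap to the box. Now to the button, going round the cup stack on the robot's side.

```bash
python3 - <<'E'
from h import *
a=plan(.45,.08,.22,op=0)
a=plan(.52,.3,.18,frm=a,op=0)
E
```

```text
now [ 0.5685 -0.2941  0.1626] -28.14 -> [0.4499 0.08   0.2201] -28.14 17 rows
0, -0.66, -0.64, -0.14, -0, 0, -0.66, -0.65, -0.13, -0, 0, -0.66, -0.64, -0.14, -0, 0, -0.66, -0.65, -0.13, -0, 0, -0.67, -0.64, -0.14, -0, 0, -0.66, -0.65, -0.13, -0, 0, -0.66, -0.64, -0.14, -0, 0, -0.66, -0.65, -0.13, -0, 0, -0.66, -0.64, -0.14, -0, 0, -0.66, -0.65, -0.13, -0, 0, -0.66, -0.64, -0.14, -0, 0, -0.66, -0.65, -0.13, -0
0, -0.66, -0.64, -0.14, -0, 0, -0.66, -0.65, -0.13, -0, 0, -0.67, -0.64, -0.14, -0, 0, -0.66, -0.65, -0.13, -0, 0, -0.66, -0.64, -0.14, -0
now [0.4499 0.08   0.2201] -28.14 -> [0.5199 0.3    0.1801] -28.14 10 rows
0, -0.17, -0.91, 0.16, -0, 0, -0.17, -0.91, 0.16, -0, 0, -0.16, -0.9, 0.16, -0, 0, -0.17, -0.91, 0.16, -0, 0, -0.17, -0.91, 0.16, -0, 0, -0.17, -0.91, 0.16, -0, 0, -0.16, -0.91, 0.16, -0, 0, -0.17, -0.91, 0.16, -0, 0, -0.17, -0.9, 0.16, -0, 0, -0.17, -0.91, 0.16, -0
```

>>> arm_command(
  series=[68,-0.66,-0.64,-0.14,0,68,-0.66,-0.65,-0.13,0,40,-0.66,-0.64,-0.14,0,0,-0.66,-0.65,-0.13,0,0,-0.67,-0.64,-0.14,0,0,-0.66,-0.65,-0.13,0,0,-0.66,-0.64,-0.14,0,0,-0.66,-0.65,-0.13,0,0,-0.66,-0.64,-0.14,0,0,-0.66,-0.65,-0.13,0,0,-0.66,-0.64,-0.14,0,0,-0.66,-0.65,-0.13,0],
)

```text
time: 45.72
tcp_pos: [0.4811, -0.0272, 0.1957]
tool_rot: [0.97, -0.243, -0.0, 0.0]
force: [0.2, -0.7, 0.3]
grip_width: 0.0
```

>>> arm_command(
  series=[0,-0.66,-0.64,-0.14,0,0,-0.66,-0.65,-0.13,0,0,-0.67,-0.64,-0.14,0,0,-0.66,-0.65,-0.13,0,0,-0.66,-0.64,-0.14,0],
)

```text
time: 46.13
tcp_pos: [0.4461, 0.0828, 0.2127]
tool_rot: [0.97, -0.243, -0.0, 0.0]
force: [0.7, 0.6, -0.4]
grip_width: -0.0002
```

>>> arm_command(
  series=[0,-0.17,-0.91,0.16,0,0,-0.17,-0.91,0.16,0,0,-0.16,-0.9,0.16,0,0,-0.17,-0.91,0.16,0,0,-0.17,-0.91,0.16,0,0,-0.17,-0.91,0.16,0,0,-0.16,-0.91,0.16,0,0,-0.17,-0.91,0.16,0,0,-0.17,-0.9,0.16,0,0,-0.17,-0.91,0.16,0,0,0,0,0,0,0,0,0,0,0],
)

```text
time: 47.13
tcp_pos: [0.5163, 0.3021, 0.1719]
tool_rot: [0.97, -0.242, -0.001, 0.001]
force: [-0.1, -0.5, -0.6]
grip_width: 0.0004
```

```bash
python3 - <<'E'
from h import *
a=plan(.582,.317,.16,op=0)
E
```

```text
now [0.5163 0.3021 0.1719] -28.05 -> [0.582  0.317  0.1599] -28.05 3 rows
0, 0.68, -0.59, 0.16, -0, 0, 0.68, -0.58, 0.16, -0, 0, 0.68, -0.59, 0.16, -0
```

>>> arm_command(
  series=[0,0.68,-0.59,0.16,0,0,0.68,-0.58,0.16,0,0,0.68,-0.59,0.16,0,0,0,0,0,0,0,0,0,0,0,0,0,0,0,0],
)

```text
time: 47.63
tcp_pos: [0.5821, 0.3156, 0.1612]
tool_rot: [0.97, -0.243, -0.0, 0.0]
force: [-0.4, 0.1, 0.2]
grip_width: -0.0001
```

```bash
python3 - <<'E'
from h import *
wsave('w19'); crop('w19',250,150,160,120,5,'c40')
E
```

```text
[0.5821 0.3156 0.1612] -28.18
```

View pics/w19.png

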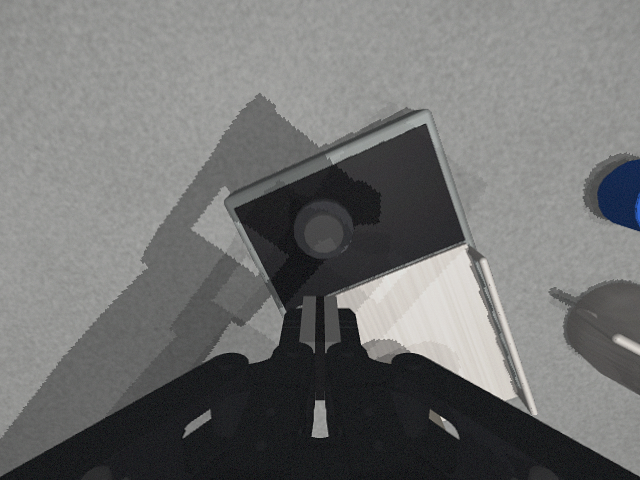

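View pics/c40.png

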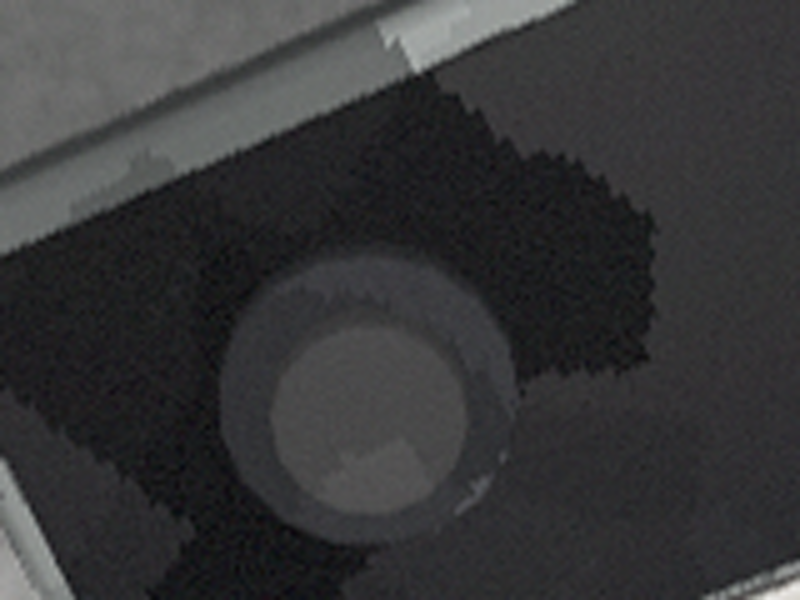

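```bash
python3 - <<'E'
from h import *
d=dict(np.load('pics/w19.npz'))
for z in(.055,.06,.065,.07): 
    P=pts_plane(d,[(323.7,233.8),(250+54,233.8),(250+467/5,233.8)],z);print(z,P[0].round(4),np.linalg.norm(P[1]-P[2]))
a=plan(.5845,.3165,.06,op=0)
E
```

```text
0.055 [0.5816 0.3095 0.055 ] 0.030242961637855184
0.06 [0.5823 0.3108 0.06  ] 0.029703466717636563
0.065 [0.5829 0.312  0.065 ] 0.029163971797418087
0.07 [0.5835 0.3133 0.07  ] 0.028624476877199465
now [0.582  0.3158 0.1615] -28.16 -> [0.5844 0.3166 0.06  ] -28.16 5 rows
0, 0.01, -0.01, 0.81, -0, 0, 0.02, -0.02, 0.81, -0, 0, 0.01, -0.01, 0.82, -0, 0, 0.02, -0.02, 0.81, -0, 0, 0.01, -0.01, 0.81, -0
```

>>> arm_command(
  series=[0,0.02,0,0.8,0,0,0,0,0.8,0,0,0,0,0.8,0,0,0,0,0.8,0,0,0,0,0.4,0,0,0,0,0,0,0,0,0,0,0,0,0,0,0,0],
)

```text
time: 48.35
tcp_pos: [0.584, 0.3167, 0.0732]
tool_rot: [0.97, -0.243, 0.001, -0.001]
force: [0.3, 0.5, -0.5]
grip_width: -0.0004
```

```bash
python3 - <<'E'
from h import *
wsave('w20'); crop('w20',240,180,160,160,5,'c41')
e=save('scene','s23'); crop('s23',440,200,100,100,7,'c42')
for X in ([.5826,.3115],[.585,.317]):
    for z in (.06,.065,.07): print(X,z,(proj(e,[X+[z]])[0]-[440,200])*7)
E
```

```text
[0.584  0.3167 0.0732] -28.13
[0.5826, 0.3115] 0.06 [326.68981001 300.61557045]
[0.5826, 0.3115] 0.065 [330.15339958 287.26429651]
[0.5826, 0.3115] 0.07 [333.63286037 273.84078862]
[0.585, 0.317] 0.06 [346.54262499 303.81429255]
[0.585, 0.317] 0.065 [350.06247812 290.4594119 ]
[0.585, 0.317] 0.07 [353.59846198 277.03221409]
```

View pics/c41.png

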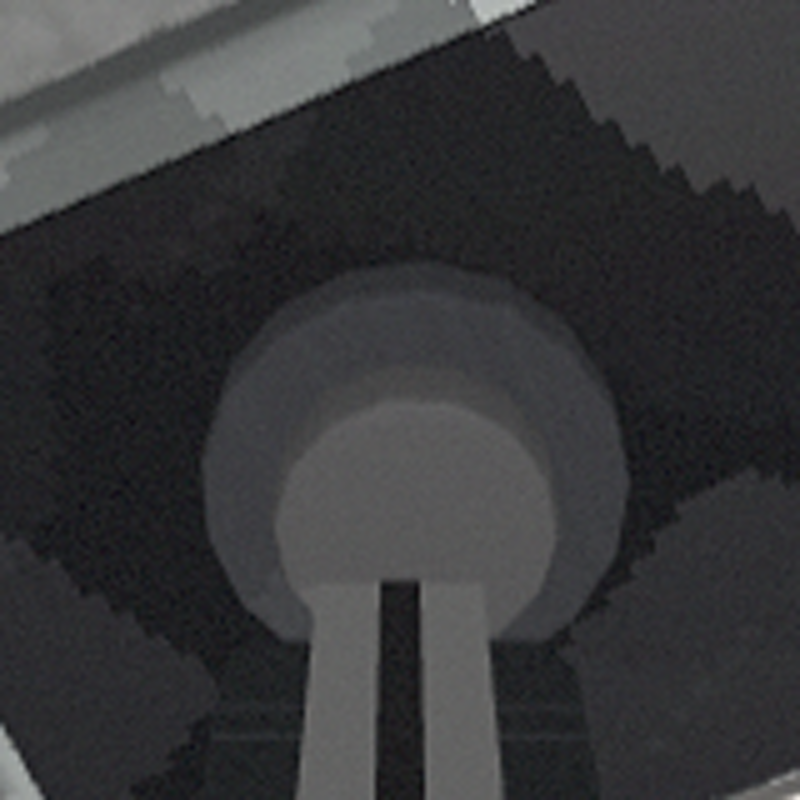

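View pics/c42.png

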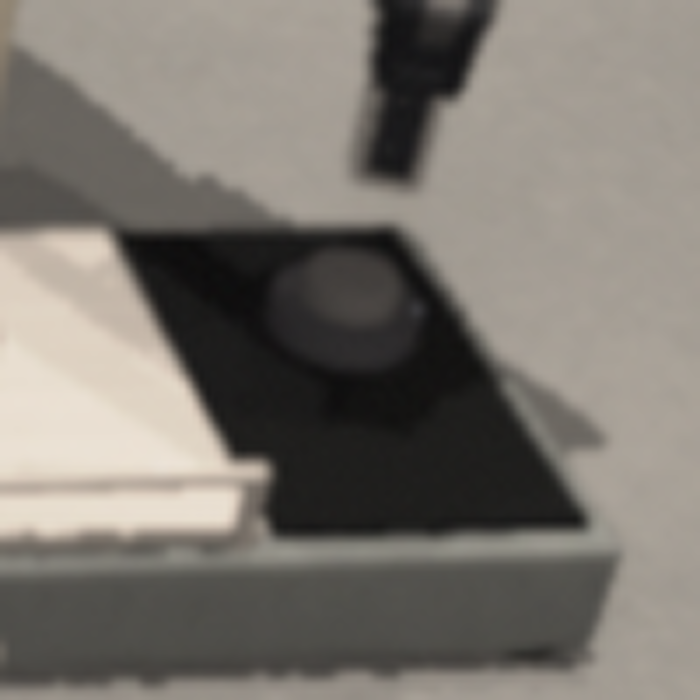

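```bash
python3 - <<'E'
from h import *
d=dict(np.load('pics/w20.npz'))
for z in(.058,.062,.066,.07):
    # fit circle radius 15mm centre by matching left,right,top edges
    from scipy.optimize import least_squares
    t=np.linspace(0,2*np.pi,180)
    def f(c):
        q=proj(d,np.c_[c[0]+.015*np.cos(t),c[1]+.015*np.sin(t),np.full(180,z)])
        return [q[:,0].min()-(240+275/5),q[:,0].max()-(240+557/5),q[:,1].min()-(180+400/5)]
    r=least_squares(f,[.583,.313]); print(z,r.x.round(4),np.round(r.fun,2))
E
```

```text
0.058 [0.5809 0.3083] [ 0.48 -0.48 -0.02]
0.062 [0.5816 0.3096] [-0.1  0.1  0. ]
0.066 [0.5822 0.3109] [-0.71  0.71  0.03]
0.07 [0.5828 0.3122] [-1.35  1.35  0.06]
```

```bash
python3 - <<'E'
from h import *
a=plan(.582,.3112,.04,op=0,n=4)
E
```

```text
now [0.5843 0.3168 0.0735] -28.13 -> [0.5821 0.3112 0.04  ] -28.13 4 rows
0, 0.01, 0.06, 0.33, -0, 0, 0, 0.06, 0.34, -0, 0, 0.01, 0.06, 0.33, -0, 0, 0.01, 0.06, 0.34, -0
```

>>> arm_command(
  series=[0,0.01,0.06,0.33,0,0,0,0.06,0.33,0,0,0.01,0.06,0.33,0,0,0,0.06,0.3,0,0,0,0,0,0,0,0,0,0,0],
)

```text
time: 48.95
tcp_pos: [0.58, 0.3103, 0.0383]
tool_rot: [0.97, -0.243, -0.001, 0.001]
force: [-0.9, -1.0, 2.8]
grip_width: -0.0003
```

```bash
python3 - <<'E'
from h import *
s,p,f=st(); print(s['force'],p)
wsave('w21'); crop('w21',240,200,160,160,4,'c43')
e=save('scene','s24'); crop('s24',450,190,80,80,8,'c44')
E
```

```text
[-0.90149708 -0.99338308  2.81019493] [0.58004156 0.31026714 0.03832513]
[0.58   0.3103 0.0383] -28.15
```

View pics/c43.png

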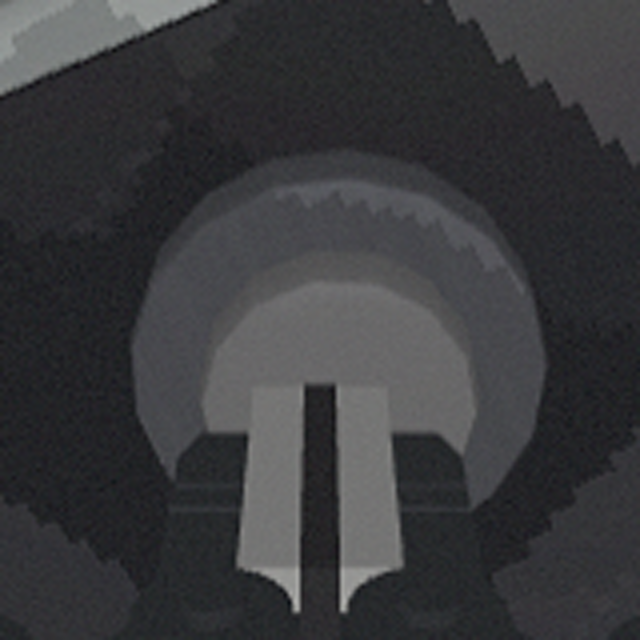

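View pics/c44.png

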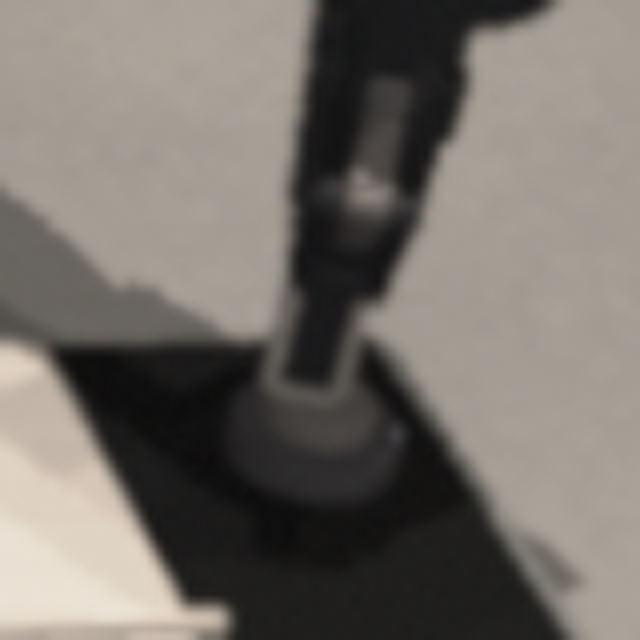

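Force of 2.8 N suggests the tip is just touching. In the crop the tip centre sits about 2 mm in tool x and 6–7 mm in tool y from the button centre. I'll lift a little, shift and look again.

>>> arm_command(
  series=[0,0,0,-0.2,0,0,0.09,-0.24,0,0,0,0,0,0,0,0,0,0,0,0],
)

```text
time: 49.38
tcp_pos: [0.5861, 0.3154, 0.0444]
tool_rot: [0.97, -0.243, 0.0, -0.0]
force: [0.5, 0.1, -0.2]
grip_width: -0.0
```

```bash
python3 - <<'E'
from h import *
s,p,f=st(); print(s['force'],p)
wsave('w22'); crop('w22',240,200,160,160,4,'c45')
e=save('scene','s25'); crop('s25',450,190,80,80,8,'c46')
E
```

```text
[ 0.46479382  0.08694611 -0.18807717] [0.58608978 0.31541219 0.04437292]
[0.5861 0.3154 0.0444] -28.12
```

View pics/c45.png

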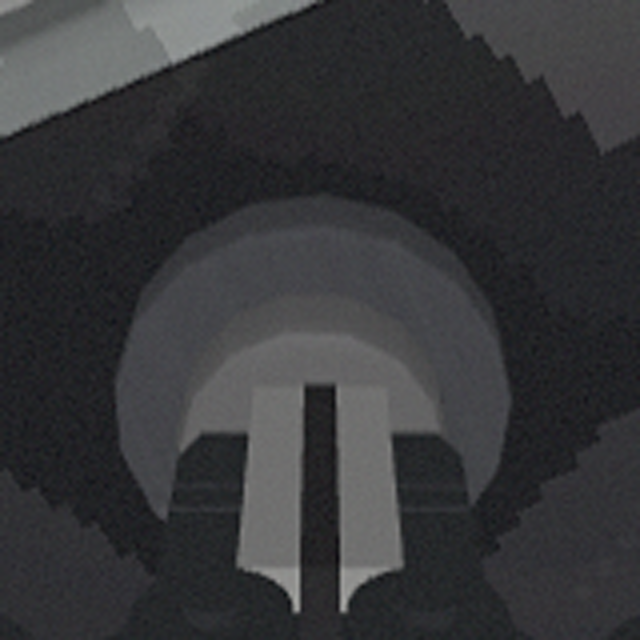

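View pics/c46.png

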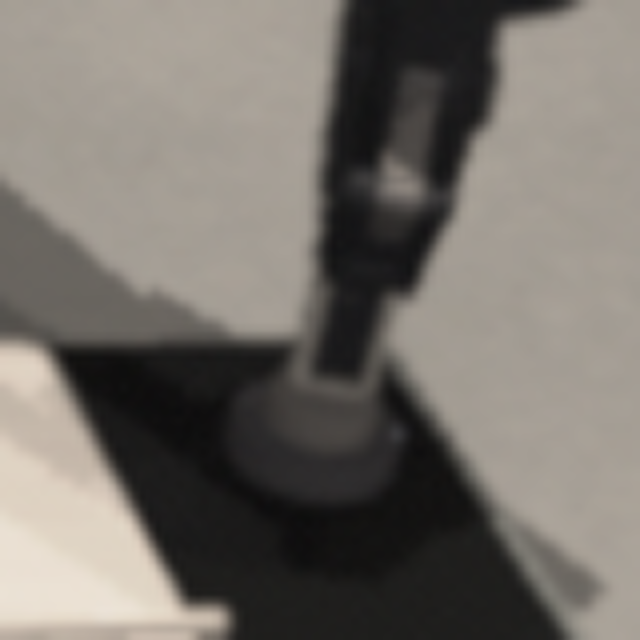

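>>> arm_command(
  series=[0,-0.04,0,0.1,0,0,0,0,0.08,0,0,0,0,0,0,0,0,0,0,0],
)

```text
time: 49.82
tcp_pos: [0.5845, 0.3155, 0.0395]
tool_rot: [0.97, -0.243, -0.0, 0.0]
force: [-1.4, 1.0, 1.9]
grip_width: -0.0002
```

>>> arm_command(
  series=[0,0,0,0.08,0,0,0,0,0,0,0,0,0,0,0],
)

```text
time: 50.07
tcp_pos: [0.5848, 0.3156, 0.0377]
tool_rot: [0.97, -0.243, 0.0, -0.0]
force: [-1.2, 0.1, 2.3]
grip_width: 0.0004
```

>>> arm_command(
  series=[0,0,0,0.08,0,0,0,0,0,0,0,0,0,0,0],
)

```text
time: 50.32
tcp_pos: [0.5849, 0.3156, 0.0358]
tool_rot: [0.97, -0.243, 0.0, -0.0]
force: [-1.2, 1.0, 4.0]
grip_width: -0.0
```

>>> arm_command(
  series=[0,0,0,0.08,0,0,0,0,0,0,0,0,0,0,0],
)

```text
time: 50.57
tcp_pos: [0.5849, 0.3156, 0.0342]
tool_rot: [0.97, -0.243, 0.0, -0.0]
force: [-2.2, 0.3, 6.6]
grip_width: 0.0003
```

>>> arm_command(
  series=[0,0,0,0.08,0,0,0,0,0,0,0,0,0,0,0],
)

```text
time: 50.82
tcp_pos: [0.585, 0.3157, 0.0341]
tool_rot: [0.97, -0.243, 0.0, -0.0]
force: [-6.3, -1.9, 13.8]
grip_width: -0.0001
```

>>> arm_command(
  series=[0,0,0,0.06,0,0,0,0,0,0,0,0,0,0,0],
)

```text
time: 51.07
tcp_pos: [0.585, 0.3157, 0.034]
tool_rot: [0.97, -0.243, -0.0, 0.0]
force: [-8.8, -3.5, 20.5]
grip_width: -0.0001
```

The force rose softly (2→6.6 N) over 6 mm, then hit a hard stop at z = 0.034. Checking in a picture before release.

```bash
python3 - <<'E'
from h import *
wsave('w23'); crop('w23',240,200,160,160,4,'c47')
E
```

```text
[0.585  0.3157 0.034 ] -28.12
```

View pics/c47.png

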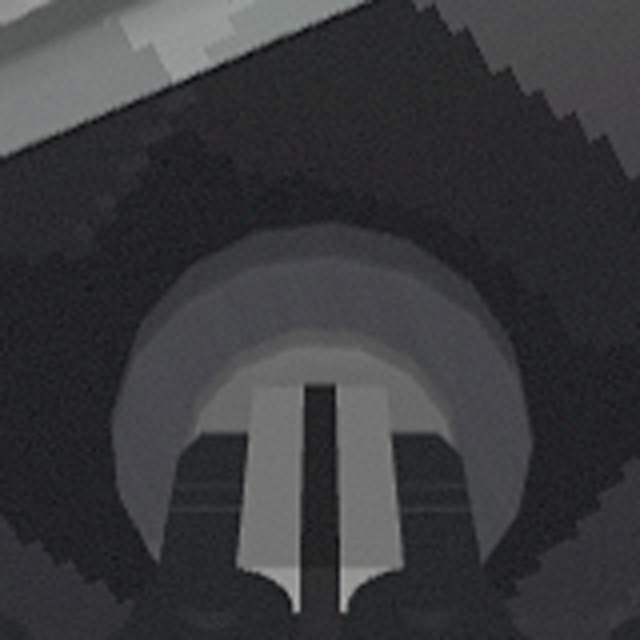

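>>> arm_command(
  series=[0,0,0,-0.4,0,0,0,0,-0.6,0,0,0,0,-1,0,0,0,0,-1,0,0,0,0,-1,0,0,0,0,-1,0,0,0,0,-1,0,0,0,0,-0.5,0],
)

```text
time: 51.78
tcp_pos: [0.586, 0.3158, 0.1964]
tool_rot: [0.97, -0.243, 0.002, -0.001]
force: [1.3, 0.1, 1.2]
grip_width: 0.0002
```

```bash
python3 - <<'E'
from h import *
wsave('w24'); crop('w24',250,150,160,120,5,'c48')
e=save('scene','s26')
E
```

```text
[0.586  0.3158 0.1964] -28.14
```

View pics/s26.png

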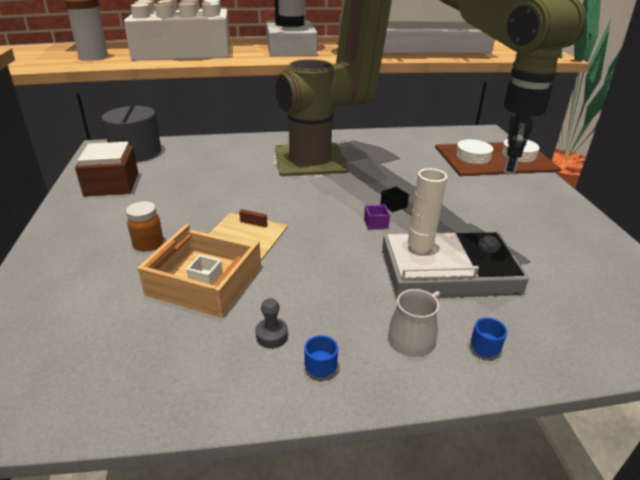

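View pics/c48.png

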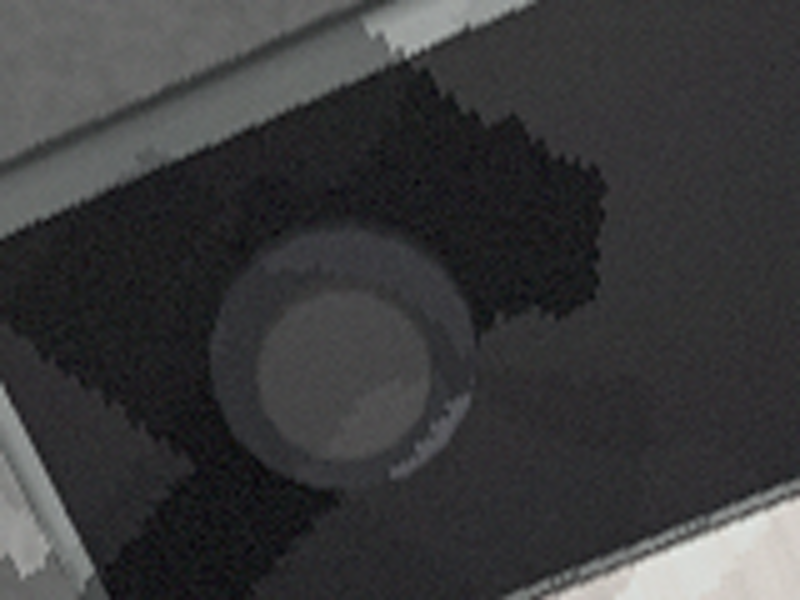

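>>> arm_command(
  series=[0,0,0,0,0,0,0,0,0,0,0,0,0,0,0],
)

```text
time: 52.13
tcp_pos: [0.5835, 0.3149, 0.1896]
tool_rot: [0.97, -0.243, -0.002, 0.001]
force: [-0.2, 0.1, 0.0]
grip_width: -0.0002
```

```bash
python3 - <<'E'
from h import *
save('scene','s27'); crop('s27',130,160,400,200,2,'c49')
im=cv2.imread('pics/s27.png'); a=cv2.resize(im[160:270,370:530],None,fx=2.5,fy=2.5,interpolation=cv2.INTER_CUBIC); b=cv2.resize(im[200:310,130:290],None,fx=2.5,fy=2.5,interpolation=cv2.INTER_CUBIC)
cv2.imwrite('pics/c50.png',np.hstack([a,b]))
E
```

```text
(no output)
```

View pics/c50.png

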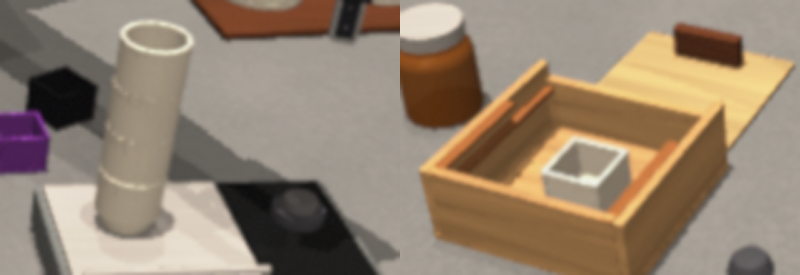

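The final view shows the four-cup stack straight, the button up, the pot upright in the box and the lid flat with its grip up. Handing in.

```bash
python3 - <<'E'
from h import *
print(order.job_done())
E
```

```text
the job is handed in; nothing more can be done
None
```

I finished the job and handed it in at about 52 s of the 210 s allowed. No verdict was reported.

**What I did:**
- **Lid:** raised its front 8 mm over the lip, slid it out about 185 mm and laid it flat on the counter, grip up.
- **Cups:** nested the three white counter cups on cup0, making four. Only one white pot was visible, so I took pot2 as absent.
- **Pot:** stood it upright on the box floor.
- **Button:** pressed it about 6 mm to a hard stop and let it come up.

**Last checks:**
- The final pictures show the stack straight, the lid clear of the box, the pot upright in the box and the button up again.
- The jug, tamper and jar look unmoved, judged by eye only. Nothing was touching the robot.

**What disagreed:**
- **Fingertips:** they end about 32 mm short of the reported TCP. My first lid grasp closed on air above the bar. I then found the offset by touching the bar's top with up to about 21 N, and used it from then on.
- **Camera:** the top camera read the stack and button positions up to 5 mm off the wrist camera. On the button, the wrist estimate itself was about 5–7 mm off along the tool's y. I corrected it after a light first touch of 2.8 N.
- **Button press:** I pushed to about 20 N at the button's stop, more than the 5 N it needs but under the limits.

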